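# Pry up a drip base and slip pads under its front feet

## Task

Set the heavy blue drip base sloping towards its drain. First clear every sample tin off it into the white tray, and lift the cover plate straight and level off its two dowels and lay it flat on the middle of the green mat; then press the pry bar down over its fulcrum to lever up the front of the base and hook the handle's end under the yellow keeper so that it stays up, slide one rubber pad centrally under each front foot, and finally unhook the bar and let the base down gently onto both pads. The base must stay where it stands, and all other things on the bench be left alone.

Things in the scene. Friction and masses are not known exactly. Their poses are not given: they have to be found in the camera images.
- base: heavy blue drip base, about 4 kg, loose: slab 190 (x) x 180 (y) x 30 mm, underside 34 and top 64 mm above the bench, on four round feet 28 mm across, 34 mm tall, at x = +-75, y = +-70 mm. Origin: centre, at the feet's bottoms. Its own -y side is the front (lever) edge, where the pry bar goes under; drain at the rear, +y
- foot_near (a point): centre of the bottom of the front foot at base x = -75, y = -70 mm
- foot_far (a point): centre of the bottom of the front foot at base x = +75, y = -70 mm
- fulcrum: dark steel fulcrum block fixed to the bench, 64 x 30 mm, in front of the base; a round ridge along its x, ridge top 24 mm high, between two cheeks 30 mm apart (inner faces) and 46 mm high. Origin: centre, on the bench
- bar: loose steel pry bar, 20 wide, 10 mm thick, 0.4 kg, resting on the ridge; origin: its underside there, between two ribs that stop it sliding. Tip: 65 mm along +y, level, just under the slab. Handle: 215 mm along -y, rising 20 deg, red sleeve (24 x 14 mm) from 85 to 165 mm, bare end. 6-14 N at the sleeve, to 1 deg below level, lifts the front feet 24 mm. Handle-heavy. Can swing 0.25 rad sideways
- bar_grip (a point): middle of the red sleeve, 125 mm from the bar's origin along the handle
- keeper: yellow hold-down hook fixed to the bench beside the handle's end, on the base's -x side: post 38 mm high, lip overhanging 39 mm towards the bar (keeper +x), 30 mm wide, underside 30 mm above the bench. Origin: on the bench, 22 mm from the post's middle. The handle's bare end, pressed down and swung sideways under the lip, stays held down
- keeper_lip (a point): on the underside of the lip, 195 mm from the ridge: where the middle of the bare handle end goes; the lip's free edge is 16 mm from here along keeper +x
- rack: aluminium pad rack fixed to the bench, 190 x 66 mm; floor 4 mm thick; end blocks 20 mm high, each with a steel dowel 10 mm across at x = +-80 mm, top 48 mm above the bench; walls 18 mm high in front and behind hold the pads captive, so they come out only straight up. Origin: centre, on the bench
- plate: steel cover plate 190 x 66 x 8 mm, 0.5 kg, tight on the rack's dowels (holes at x = +-80 mm, 1.6 mm clearance) over the pads; 28 mm to lift before it is clear. Black upright grip in its middle: 50 (x) x 14 (y) mm, from 8 to 42 mm above the origin. Origin: centre of its underside, 20 mm above the bench at the start
- plate_grip (a point): on the plate's grip, 30 mm above the plate's underside
- mat: green mat fixed on the bench, 230 (x) x 90 (y) x 2 mm. Origin: centre, on the bench
- tray: white tray fixed on the bench, 160 (x) x 180 (y) mm, walls 18 mm high and 4 mm thick, floor about 4 mm. Origin: centre, on the bench
- pad_a: rubber pad 42 (x) x 50 (y) x 12 mm, 0.12 kg, in the rack. Origin: centre of the pad's underside. An orange stem (18 wide, 8 high) runs along its -y to an upright orange tab, 30 (x) x 10 (y) mm and 45 mm high, centred 80 mm from the origin
- pad_b: rubber pad 42 (x) x 50 (y) x 12 mm, 0.12 kg, in the rack. Origin: centre of the pad's underside. An orange stem (18 wide, 8 high) runs along its -y to an upright orange tab, 30 (x) x 10 (y) mm and 45 mm high, centred 80 mm from the origin
- tin1: closed aluminium sample tin with a yellow band, 58 mm across, 42 mm tall, 0.2 kg, standing on the base at the start; may be absent. Origin: centre of its underside
- tin2: closed aluminium sample tin with a yellow band, 58 mm across, 42 mm tall, 0.2 kg, standing on the base at the start; may be absent. Origin: centre of its underside
- tin3: closed aluminium sample tin with a yellow band, 58 mm across, 42 mm tall, 0.2 kg, standing on the base at the start; may be absent. Origin: centre of its underside
- amber: bystander, to be left alone: brown glass bottle, 72 mm across, 180 mm tall
- beaker: bystander, to be left alone: glass beaker, 68 mm across, 90 mm tall
- jar: bystander, to be left alone: small brown jar, 50 mm across, 60 mm tall
- driver: bystander, to be left alone: screwdriver with yellow handle, 160 mm long, lying down
- holder: bystander, to be left alone: wooden block 90 x 45 x 30 mm
- flask: bystander, to be left alone: green glass bottle, 60 mm across, 120 mm tall
Not all that is in view belongs to the job. Leave any purple look-alike of the tin3 alone.

How it is judged:
On the way, in this order (a step that is already met when the one before it is completed fails the run):
1. every tin present is in the white tray and the cover plate lies flat on the middle of the green mat, let go (x of tin1 in the frame of tray between -0.07 and 0.07 m and y of tin1 in the frame of tray between -0.08 and 0.08 m and height (world z) of each of tin1, tin2, tin3 below 0.035 m and x of tin2 in the frame of tray between -0.07 and 0.07 m and y of tin2 in the frame of tray between -0.08 and 0.08 m and x of tin3 in the frame of tray between -0.07 and 0.07 m and y of tin3 in the frame of tray between -0.08 and 0.08 m and horizontal distance between plate and mat below 0.045 m and height (world z) of plate below 0.015 m and angle between plate's own z axis and vertical below 0.08 rad and linear speed of plate below 0.02 m/s and contact force between the fingers and plate below 0.1 N), for 0.2 s.
2. the base's front is levered up by the bar over the fulcrum, the bar held by the keeper and let go by the robot (height (world z) of each of foot_near, foot_far above 0.016 m and contact force between bar and base above 2 N and contact force between bar and fulcrum above 2 N and contact force between bar and keeper above 0.5 N and contact force between the fingers and bar below 0.1 N), for 0.3 s.
3. a pad lies under each raised front foot (((horizontal distance between pad_a and foot_near below 0.022 m and horizontal distance between pad_b and foot_far below 0.022 m) or (horizontal distance between pad_a and foot_far below 0.022 m and horizontal distance between pad_b and foot_near below 0.022 m)) and height (world z) of each of foot_near, foot_far above 0.014 m), for 0.2 s.
At the end, for the whole second after the job is handed in: Every tin present is in the tray; the plate lies flat on the mat, its centre within 45 mm of the mat's; each front foot of the base rests on a pad whose centre is within 22 mm of the foot's; the bar is free of the keeper; the base is within 50 mm of where it stood; all at rest (x of tin1 in the frame of tray between -0.07 and 0.07 m and y of tin1 in the frame of tray between -0.08 and 0.08 m and height (world z) of each of tin1, tin2, tin3 below 0.035 m and x of tin2 in the frame of tray between -0.07 and 0.07 m and y of tin2 in the frame of tray between -0.08 and 0.08 m and x of tin3 in the frame of tray between -0.07 and 0.07 m and y of tin3 in the frame of tray between -0.08 and 0.08 m and horizontal distance between plate and mat below 0.045 m and height (world z) of plate below 0.015 m and angle between plate's own z axis and vertical below 0.08 rad and ((horizontal distance between pad_a and foot_near below 0.022 m and horizontal distance between pad_b and foot_far below 0.022 m) or (horizontal distance between pad_a and foot_far below 0.022 m and horizontal distance between pad_b and foot_near below 0.022 m)) and height (world z) of foot_near between 0.008 and 0.016 m and height (world z) of foot_far between 0.008 and 0.016 m and contact force between each of pad_a, pad_b and base above 1 N and contact force between bar and keeper below 0.3 N and distance of base from where it was at the start of the episode below 0.05 m and linear speed of each of base, plate, bar below 0.02 m/s); the robot touches nothing.
It fails at once if the cover plate is tipped by more than 20 degrees (angle between plate's own z axis and vertical above 0.35 rad).
It fails at once if the base is dropped (faster than 0.25 m/s) (linear speed of base above 0.25 m/s).
It fails at once if a bystander is moved by more than 40 mm (distance of any of amber, beaker, jar, driver, holder, flask from where it was at the start of the episode above 0.04 m).
Of tin1, tin2, tin3 only 2 to 3 are there at a start; the rules pass over those that are not, and their reading is None.
At some moment in a run one of tin1, tin2, tin3 may be knocked a few centimetres aside while the robot is not near it.
It also fails if it takes over 200 s, if anything falls off the work surface, if the arm or the gripper's body presses on something with over 40 N, if the wrist force passes 120 N, or if a joint passes its speed limit or range.

## Robot

A 6-joint arm with a two-finger parallel gripper is mounted at the origin on the work surface. World frame = base frame: x ahead of the robot, y to its left, z up, the work surface at z = 0. Lengths are in m, angles in rad, forces in N, time in s.
With the tool pointing down it reaches from about 0.35 to 0.975 m from the base axis. Payload 4.9 kg.
Tool frame: the origin (TCP) lies at the very end of the fingers, on their centre line; the grasp point (between the pads) lies behind it (manip.pinch_z is the y of the grasp point in the tool frame, in m); y points along the fingers, x is the direction in which the jaws open and shut, and the axes are right-handed (so a half turn about y gives the same grasp; the last joint's range is limited). The gripper opens to 85 mm and grips with 20 to 120 N. Pads are 22 mm wide; open, the fingers measure 114 mm over their backs; the gripper's body (76 mm by 85 mm) begins 54 mm behind the grasp point. The pads swing forward as they close: fully open they stand 13 mm farther back than shut.
Start: joints at [1.174, 0.053, 1.613, -0, 1.476, -0.119], TCP at [0.171, 0.601, 0.231] pointing down, gripper open.
Joint ranges: [-3.01, 3.01], [-1.01, 2.22], [0.06, 2.58], [-1.02, 4.17], [0.09, 2.62], [-3.14, 3.14]. Speed limits (rad/s): [2.57, 2.57, 3.14, 3.14, 3.14, 3.14].

## Interface

Orientations are given as a unit quaternion [w, x, y, z].
In Python, from plant import manip gives the robot as it stands.
- The arm moves only by the tool drive_tool, never from a script. Its argument "motion" is a list of rows, each a list of 3 entries, a list of its own where there are three numbers: the shift along the tool's x, y, z in units of 25 mm (1.0 is 25 mm), then the turn, a rotation vector about the tool's x, y, z in units of 5 degrees (1.0 is 5 degrees), then the closure, from -1 (fully open) to 1 (shut). A call has 1 to 12 rows; each row shifts and turns the commanded pose from where the row before left it, along the tool's axes as they then stand; what a row does not reach is not made up. A row lasts 1/10 s, in which the tool goes at most 50 mm and 8.59 degrees, less where a joint would pass 70% of its speed; a pose out of reach is approached as far as the arm can. A call is refused whole if a number of a shift passes 1 or a number of a turn 1, either way. A call with a gripper value outside its range is refused whole. The fingers move at their own pace and stop on an object; the grip force is fixed at half the most. Time passes only in rows, so rows that do not move let the fingers close. It gives the time, the measured TCP pose, the force and the opening at its end, in the units of the state.
- manip.state(): the state, without advancing time (a new reading comes with each control period).
- manip.grab_frame(name): name is "scene" or "top" or "wrist"; returns a dict with "img" (400x640x3 uint8, blue, green, red), "range_z" (400x640 float32, m along the optical axis (not along the pixel's ray), 0 where there is no reading), "camera_matrix" (3x3 intrinsics, pixels), "world_from_camera" (4x4, takes a point from camera to world coordinates); the wrist camera has in their place "T_tool_cam" (4x4, takes a point from camera to tool coordinates, whose origin is the TCP and whose axes are the tool frame's). Camera axes: x right, y down, z forward; pixel columns grow to the right and rows downward; lengths in m; the calibration is good to about 2 mm. A picture is of the moment at which its call begins: read the wrist's pose just before it.
- manip.job_done(): hands the job in, once; it reports no verdict.
The state is a dict: "time": time; "joint_pos": joint angles; "joint_vel": joint speeds; "joint_efforts": joint torques, N m; "tool_pos": TCP position; "tool_rot": TCP orientation; "contact_force": force on the tool from outside, world axes, zero at the start; "ft_torque": the same for the moment, N m; "gripper_width": opening from 0.0 (shut) to 1.0 (fully open).
Only numpy, scipy, OpenCV 4.12 (cv2) and the standard library are available. Lean on these libraries where they do the work, as an engineer would, in place of code of your own. Each camera call takes 0.05 s, during which the arm holds its last target. There are 200 camera calls.

## Working session

There is one attempt and no reset: what is moved stays moved. The work goes in short steps, Python scripts to look and compute and a tool call to move; the robot and the scene stay as the last step left them, time stands still between calls to the robot, and variables do not carry over. Pictures are saved under pics/ and viewed, about 12 in all and at most 16, crops included, and the job is handed in when it is done.

Besides the shell and the picture viewer there is one more tool, called after ">>>" by a JSON object that holds its "op" and its "data". drive_tool: Moves the arm, as the interface text tells. Its arguments: {"type":"object","properties":{"motion":{"type":"array","items":{"type":"array"}}},"required":["motion"]}

```bash
ls; mkdir -p pics; cat > h.py <<'E'
import numpy as np, cv2
from plant import manip
from scipy.spatial.transform import Rotation as R
def Rm(q): return R.from_quat([q[1],q[2],q[3],q[0]]).as_matrix()
def grab(n,save=None):
    s=manip.state(); f=manip.grab_frame(n)
    if n=="wrist":
        T=np.eye(4);T[:3,:3]=Rm(s["tool_rot"]);T[:3,3]=s["tool_pos"]; f["world_from_camera"]=T@f["T_tool_cam"]
    if save: cv2.imwrite(save,f["img"]); np.savez(save[:-4]+".npz",**{k:v for k,v in f.items()})
    return f
def cloud(f):
    K=f["camera_matrix"];T=f["world_from_camera"];z=f["range_z"]
    v,u=np.mgrid[:z.shape[0],:z.shape[1]]
    P=np.stack([(u-K[0,2])/K[0,0]*z,(v-K[1,2])/K[1,1]*z,z],-1)
    W=P@T[:3,:3].T+T[:3,3]; W[z<=0]=np.nan
    return W
def ray(f,u,v,h):
    K=f["camera_matrix"];T=f["world_from_camera"]
    d=T[:3,:3]@np.array([(u-K[0,2])/K[0,0],(v-K[1,2])/K[1,1],1.]);o=T[:3,3]
    return o+d*(h-o[2])/d[2]
E
python3 - <<'E'
from h import *
s=manip.state();print(s, manip.pinch_z)
for n in("top","scene"):
    f=grab(n,f"pics/{n}0.png");print(n,f["camera_matrix"],f["world_from_camera"].round(3))
a=cv2.imread("pics/top0.png");b=cv2.imread("pics/scene0.png")
E
```

```text
pics
{'time': 0.0, 'joint_pos': array([ 1.17402293e+00,  5.33350402e-02,  1.61431345e+00,  1.66066811e-05,
        1.47597846e+00, -1.19023348e-01]), 'joint_vel': array([ 2.58405619e-04, -5.61575042e-05, -1.48571856e-04, -7.11029007e-04,
        5.57699834e-04, -1.72944666e-03]), 'joint_efforts': array([-2.87207724e-03, -3.93684411e+01, -3.70173383e+01, -2.89749187e-04,
        7.20647833e-03,  3.81323090e-06]), 'tool_pos': array([0.17113641, 0.60046383, 0.23006492]), 'tool_rot': array([-0.56404376,  0.56475775,  0.42534657, -0.42659539]), 'contact_force': array([0.07793932, 0.4896413 , 0.42783757]), 'ft_torque': array([-1.76740599e-02,  9.25547957e-06,  7.96428578e-02]), 'gripper_width': 1.0037952758599367} -0.0187
top [[410.19317638   0.         324.92247718]
 [  0.         410.19317638 201.00081027]
 [  0.           0.           1.        ]] [[ 0.069 -0.975  0.211  0.351]
 [-0.998 -0.067  0.014 -0.046]
 [ 0.    -0.211 -0.977  1.103]
 [ 0.     0.     0.     1.   ]]
scene [[512.16634871   0.         323.52579731]
 [  0.         512.16634871 211.30789856]
 [  0.           0.           1.        ]] [[ 0.714  0.539 -0.447  1.129]
 [ 0.7   -0.543  0.463 -0.648]
 [ 0.007 -0.643 -0.766  1.046]
 [ 0.     0.     0.     1.   ]]
```

View pics/top0.png

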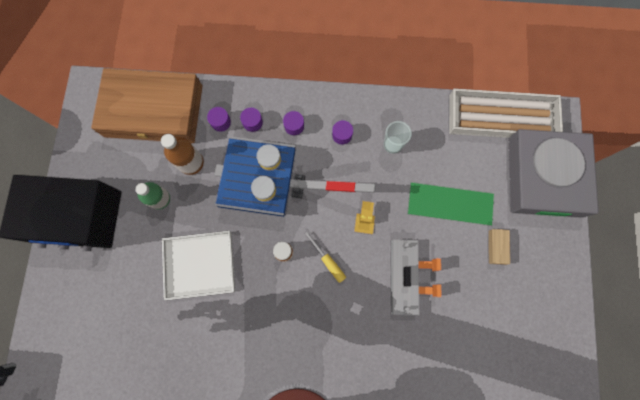

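View pics/scene0.png

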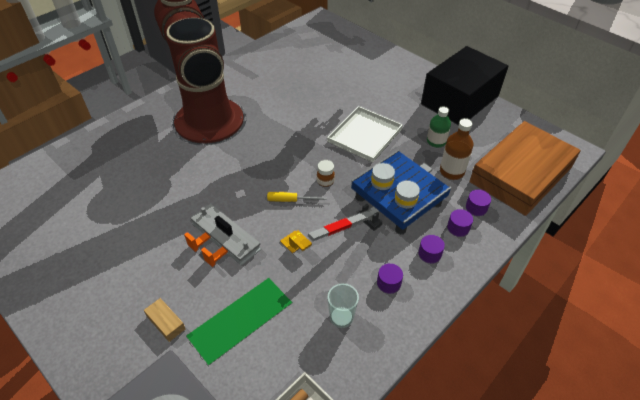

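The top picture shows the blue base at (257,177) with two tins on it at (269,157) and (263,189). Also in view are the tray (198,265), fulcrum (298,186), red sleeve (340,186), keeper (366,217), mat (450,204), and rack with plate (405,277) and orange tabs at (430,265) and (430,291). The four purple look-alikes, at (219,118), (251,119), (293,123) and (342,132), are left alone. The tins meant are the two aluminium ones with yellow bands on the base.

```bash
cat > m.py <<'E'
from h import *
f=dict(np.load("pics/top0.npz"));W=cloud(f);img=f["img"];hsv=cv2.cvtColor(img,cv2.COLOR_BGR2HSV)
H,S,V=cv2.split(hsv)
def rect(name,m,box,z0=None,z1=None,hplane=None):
    M=np.zeros(m.shape,bool);x0,y0,x1,y1=box;M[y0:y1,x0:x1]=m[y0:y1,x0:x1]
    if z0 is not None: M&=(W[...,2]>z0)&(W[...,2]<z1)
    P=W[M]
    if hplane is not None:
        v,u=np.nonzero(M); P=np.array([ray(f,a,b,hplane) for a,b in zip(u,v)])
    (c,wh,a)=cv2.minAreaRect(P[:,:2].astype(np.float32)*1000)
    print(name,len(P),"z",np.nanmedian(P[:,2]).round(4),"rect c",np.round(c,1),"wh",np.round(wh,1),"ang",round(a,2),"mean",P.mean(0).round(4)*1000)
rect("base",(H>100)&(H<125)&(S>100),(200,130,300,225),.055,.075)
ti=np.ones(H.shape,bool)
rect("tins A",ti,(250,140,290,172),.098,.115)
rect("tins B",ti,(250,174,285,205),.098,.115)
rect("tray",ti,(150,225,242,305),.012,.03)
rect("mat",(H>45)&(H<80)&(S>120),(400,180,500,225),-.02,.02)
rect("mat_r",(H>45)&(H<80)&(S>120),(400,180,500,225),hplane=.002)
rect("red",((H<6)|(H>174))&(S>150),(310,170,370,200))
rect("bar",ti,(305,175,378,198),.02,.15)
rect("keeper",(H>18)&(H<32)&(S>120),(350,195,380,240),.0,.06)
rect("keeper lip",(H>18)&(H<32)&(S>120),(350,195,380,240),.03,.06)
rect("plate",ti,(385,230,424,320),.022,.034)
rect("grip",ti,(395,255,415,300),.045,.08)
rect("tab a",(H<18)&(S>150),(415,255,445,277),.035,.07)
rect("tab b",(H<18)&(S>150),(415,280,445,305),.035,.07)
rect("fulcrum",ti,(288,170,308,205),.035,.06)
def cm(n,u,v): print(n,W[v,u].round(3))
for n,u,v in (("amber",178,150),("flask",150,190),("beaker",398,135),("jar",283,251),("driver",333,267),("holder",500,246),("drvtip",310,235),("box",590,180),("tray2",505,120)): cm(n,u,v)
g=dict(np.load("pics/scene0.npz"))
a=cv2.resize(img[125:305,150:455],None,fx=2.6,fy=2.6,interpolation=cv2.INTER_CUBIC)
cv2.imwrite("pics/c1.png",a)
E
python3 m.py
```

```text
base 3259 z 0.0643 rect c [633.4 156.5] wh [178.8 179.4] ang 85.68 mean [629.1 164.6  64.3]
tins A 401 z 0.1063 rect c [674.2 123.1] wh [56.3 56.3] ang 64.5 mean [673.6 123.  106.1]
tins B 416 z 0.1063 rect c [589.6 128.4] wh [56. 56.] ang 4.65 mean [589.7 128.1 106.1]
tray 471 z 0.0174 rect c [391.3 293.5] wh [160.3 181.7] ang 10.63 mean [390.7 295.2  17.3]
mat 2458 z 0.002 rect c [ 605.8 -375.1] wh [227.1  85.7] ang 85.98 mean [ 605.5 -375.1    2.1]
mat_r 2477 z 0.002 rect c [ 606.  -374.5] wh [225.   84.8] ang 85.85 mean [ 605.5 -374.9    2. ]
red 238 z 0.078 rect c [612.4 -66.6] wh [70.7 21.2] ang 83.73 mean [nan nan nan]
bar 631 z 0.0777 rect c [614.5 -63. ] wh [181.4  25.1] ang 85.48 mean [613.1 -66.1  76.2]
keeper 448 z 0.0277 rect c [ 552.6 -141.8] wh [48.2 85.5] ang 86.04 mean [ 543.5 -140.6   21.8]
keeper lip 223 z 0.0382 rect c [ 560.  -141.3] wh [29.9 53.6] ang 86.04 mean [ 558.4 -141.6   38.2]
plate 1755 z 0.0281 rect c [ 397.7 -249.3] wh [190.4  67.4] ang 2.04 mean [ 395.6 -248.6   28.1]
grip 134 z 0.0614 rect c [ 397.5 -249.3] wh [47.1 15.1] ang 1.47 mean [ 397.1 -248.6   60.7]
tab a 55 z 0.0467 rect c [ 434.7 -328. ] wh [ 9.5 26. ] ang 89.89 mean [ 434.7 -327.3   45.7]
tab b 59 z 0.048 rect c [ 369.9 -329.6] wh [24.8 11.8] ang 4.41 mean [ 368.9 -328.5   46.7]
fulcrum 157 z 0.0417 rect c [628.7  44.7] wh [50.5 55.8] ang 89.36 mean [623.6  45.2  42.7]
amber [0.663 0.34  0.138]
flask [0.566 0.41  0.1  ]
beaker [ 0.788 -0.221  0.019]
jar [0.44  0.067 0.058]
driver [ 0.41  -0.063  0.025]
holder [ 0.494 -0.495  0.032]
drvtip [0.492 0.004 0.006]
box [ 0.678 -0.717  0.068]
tray2 [ 0.853 -0.521  0.021]
```

View pics/c1.png

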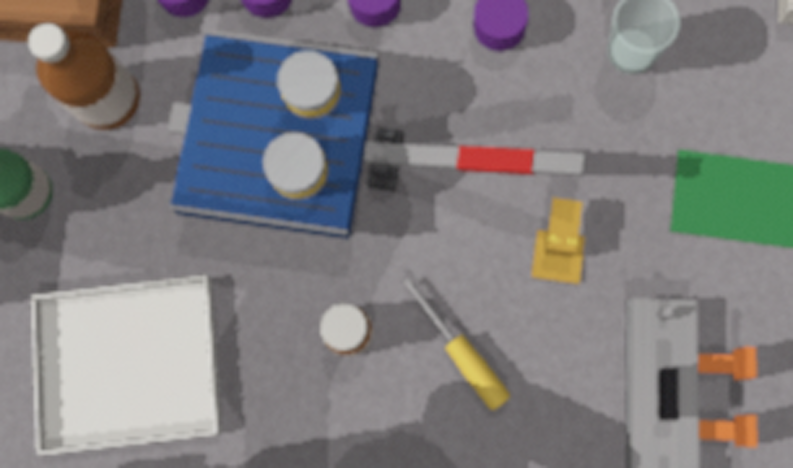

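The crop confirms both base tins are aluminium with yellow bands, and the purple ones are off the base. I'll write a planner and start moving.

```bash
cat > plan.py <<'E'
# usage: plan.py x y z yaw_deg(world angle of the jaw axis; mod 180) [mm]: shift/turn in tool axes & units, turn assumed first
import sys; from h import *
def plan(x,y,z,yaw):
    s=manip.state();p=np.array(s["tool_pos"])*1000;M=Rm(s["tool_rot"])
    a=np.deg2rad(yaw);best=None
    for sg in(1,-1):
        X=sg*np.array([np.cos(a),np.sin(a),0]);Y=np.array([0,0,-1.]);G=np.stack([X,Y,np.cross(X,Y)],1)
        rv=R.from_matrix(M.T@G).as_rotvec()
        if best is None or np.linalg.norm(rv)<np.linalg.norm(best[0]): best=(rv,G)
    rv,G=best;d=np.array([x,y,z])-p
    print("at",p.round(1),"q6",s["joint_pos"][5].round(2),"turn u",np.rad2deg(rv).round(2)/5,"shift u",(G.T@d/25).round(2),"f",s["contact_force"].round(1),"w",round(s["gripper_width"],3))
if __name__=="__main__":
    plan(*map(float,sys.argv[1:5]))
E
python3 plan.py 673 123 160 85.7; python3 -c "
from h import *;print(Rm(manip.state()['tool_rot']).round(3))"
```

```text
at [171.2 600.5 230.2] q6 -0.12 turn u [-0.004 -2.324 -0.02 ] shift u [-17.54   2.81 -21.45] f [ 0.9 -0.3 -0. ] w 0.996
[[ 0.274 -0.001 -0.962]
 [ 0.962 -0.002  0.274]
 [-0.002 -1.     0.   ]]
```

>>> {"op": "drive_tool", "data": {"motion": [[[0, 0, 0], [0, -1, 0], -1], [[0, 0, 0], [0, -1, 0], -1], [[0, 0, -1], [0, -0.32, 0], -1], [[-0.8, 0, -1], [0, 0, 0], -1], [[-0.8, 0, -1], [0, 0, 0], -1], [[-0.8, 0, -1], [0, 0, 0], -1], [[-0.8, 0, -1], [0, 0, 0], -1], [[-0.8, 0, -1], [0, 0, 0], -1], [[-0.8, 0, -1], [0, 0, 0], -1], [[-0.8, 0, -1], [0, 0, 0], -1], [[-0.8, 0, -1], [0, 0, 0], -1], [[-0.8, 0, -1], [0, 0, 0], -1]]}}

```text
time: 1.3
tool_pos: [0.4076, 0.4008, 0.2307]
tool_rot: [0.519, -0.518, -0.481, 0.481]
contact_force: [-0.3, -0.2, 0.2]
gripper_width: 1.002
```

>>> {"op": "drive_tool", "data": {"motion": [[[-0.9, 0, -1], [0, 0, 0], -1], [[-0.9, 0, -1], [0, 0, 0], -1], [[-0.9, 0, -1], [0, 0, 0], -1], [[-0.9, 0, -1], [0, 0, 0], -1], [[-0.9, 0, -1], [0, 0, 0], -1], [[-0.9, 0, -1], [0, 0, 0], -1], [[-0.9, 0, -1], [0, 0, 0], -1], [[-0.9, 0, -1], [0, 0, 0], -1], [[-0.9, 0, -1], [0, 0, 0], -1], [[-0.9, 0, -1], [0, 0, 0], -1], [[-0.9, 0, -1], [0, 0, 0], -1], [[-0.44, 0, -0.45], [0, 0, 0], -1]]}}

```text
time: 2.5
tool_pos: [0.6741, 0.1206, 0.2304]
tool_rot: [0.519, -0.519, -0.48, 0.481]
contact_force: [-0.9, 0.2, 0.5]
gripper_width: 1.006
```

```bash
python3 plan.py 673 123 70 85.7; python3 - <<'E'
from h import *
f=grab("wrist","pics/w1.png");W=cloud(f);print(f["T_tool_cam"].round(3))
m=(W[...,2]>.1)&(W[...,2]<.112)
n,l,st,c=cv2.connectedComponentsWithStats(m.astype(np.uint8))
for i in range(1,n):
    if st[i,4]>300:
        P=W[l==i];print(st[i],cv2.minEnclosingCircle(P[:,:2].astype(np.float32)*1000),P.mean(0).round(4))
E
```

```text
at [674.1 120.6 230.4] q6 -1.42 turn u [-0.012 -0.028 -0.006] shift u [0.09 6.41 0.05] f [-0.9  0.2  0.5] w 1.006
[[ 1.     0.001 -0.    -0.   ]
 [ 0.    -0.304  0.953 -0.143]
 [ 0.001 -0.953 -0.304  0.079]
 [ 0.     0.     0.     1.   ]]
[ 283   61   67   70 3647] ((591.1485595703125, 126.54632568359375), 28.92559051513672) [0.5904 0.1267 0.1065]
[520 128  66  74 775] ((669.13671875, 345.69659423828125), 35.22935104370117) [0.6605 0.3243 0.1066]
[  5 130  34  23 635] ((608.443603515625, -141.72113037109375), 14.529194831848145) [ 0.6084 -0.1429  0.1035]
[ 288  159   60   60 2790] ((675.0416259765625, 121.6077880859375), 28.94896125793457) [0.6738 0.1216 0.1064]
```

View pics/w1.png

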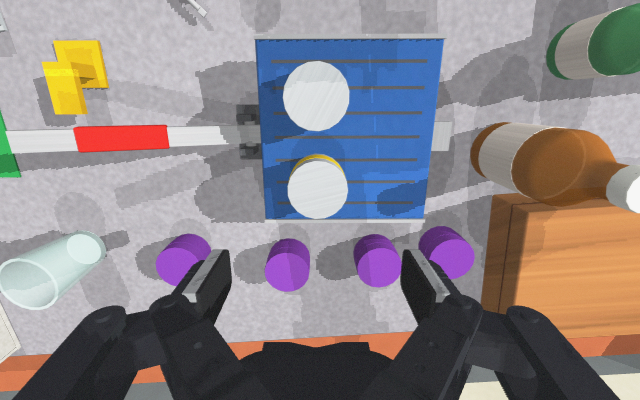

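The wrist view shows the two tins at (316,96) and (318,188). The target is centred between the fingers, so I'm descending.

>>> {"op": "drive_tool", "data": {"motion": [[[0.04, 1, 0], [0, 0, 0], -1], [[0, 1, 0], [0, 0, 0], -1], [[0, 1, 0], [0, 0, 0], -1], [[0, 1, 0], [0, 0, 0], -1], [[0, 1, 0], [0, 0, 0], -1], [[0, 0.8, 0], [0, 0, 0], -1], [[0, 0.5, 0], [0, 0, 0], -1], [[0, 0, 0], [0, 0, 0], 1], [[0, 0, 0], [0, 0, 0], 1], [[0, 0, 0], [0, 0, 0], 1], [[0, 0, 0], [0, 0, 0], 1], [[0, 0, 0], [0, 0, 0], 1]]}}

```text
time: 3.75
tool_pos: [0.6739, 0.1239, 0.0752]
tool_rot: [-0.518, 0.519, 0.481, -0.48]
contact_force: [0.4, -0.4, 0.9]
gripper_width: 0.66
```

>>> {"op": "drive_tool", "data": {"motion": [[[0, 0, 0], [0, 0, 0], 1], [[0, -0.5, 0], [0, 0, 0], 1], [[0, -1, 0], [0, 0, 0], 1], [[0, -1, 0], [0, 0, 0], 1], [[0, -1, 0], [0, 0, 0], 1], [[0, -1, 0], [0, 0, 0], 1], [[0, 0, 0], [0, 0, 0], 1]]}}

```text
time: 4.45
tool_pos: [0.6756, 0.1238, 0.1919]
tool_rot: [-0.517, 0.52, 0.483, -0.478]
contact_force: [0.0, -0.5, -0.3]
gripper_width: 0.661
```

```bash
python3 - <<'E'
from h import *;from plan import plan
# tray at c=(391.3,293.5), yaw ~ 10.6
f=dict(np.load("pics/top0.npz"));W=cloud(f)
c=np.array([391.3,293.5]);a=np.deg2rad(10.6)
for d in(33,-33): plan(c[0]+d*np.cos(a),c[1]+d*np.sin(a),170,95)
E
```

```text
at [675.6 123.8 191.9] q6 -1.42 turn u [ 0.098 -1.864  0.006] shift u [7.88 0.88 9.42] f [ 0.  -0.5 -0.3] w 0.661
at [675.6 123.8 191.9] q6 -1.42 turn u [ 0.098 -1.864  0.006] shift u [ 7.62  0.88 12.05] f [ 0.  -0.5 -0.3] w 0.661
```

>>> {"op": "drive_tool", "data": {"motion": [[[0.5, 0, 1], [0, 0, 0], 1], [[0.5, 0, 1], [0, 0, 0], 1], [[0.5, 0, 1], [0, 0, 0], 1], [[0.5, 0, 1], [0, 0, 0], 1], [[0.5, 0, 1], [0, 0, 0], 1], [[0.5, 0, 1], [0, 0, 0], 1], [[0.5, 0, 1], [0, 0, 0], 1], [[0.5, 0, 1], [0, 0, 0], 1], [[0.5, 0, 1], [0, 0, 0], 1], [[0.5, 0, 1], [0, 0, 0], 1], [[0.5, 0.5, 1], [0, 0, 0], 1], [[0.08, 0.5, 1], [0, 0, 0], 1]]}}

```text
time: 5.65
tool_pos: [0.383, 0.286, 0.16]
tool_rot: [0.518, -0.518, -0.481, 0.481]
contact_force: [-1.6, -0.7, -1.5]
gripper_width: 0.66
```

>>> {"op": "drive_tool", "data": {"motion": [[[0, 0.5, 1], [0, 0, 0], 1], [[0, 1, 0.1], [0, 0, 0], 1], [[0, 1, 0], [0, 0, 0], 1], [[0, 1, 0], [0, 0, 0], 1], [[0, 1, 0], [0, 0, 0], 1], [[0, 0.6, 0], [0, 0, 0], 1], [[0, 0, 0], [0, 0, 0], 1]]}}

```text
time: 6.35
tool_pos: [0.3539, 0.2856, 0.0299]
tool_rot: [0.519, -0.518, -0.478, 0.484]
contact_force: [0.0, 0.1, -1.3]
gripper_width: 0.665
```

```bash
python3 plan.py 359 287.4 16 85.7
```

```text
at [353.9 285.6  29.9] q6 -0.98 turn u [-0.076 -0.004 -0.052] shift u [ 0.09  0.55 -0.2 ] f [ 0.   0.1 -1.3] w 0.665
```

>>> {"op": "drive_tool", "data": {"motion": [[[0.05, 0.3, -0.2], [0, 0, 0], 1], [[0, 0.2, 0], [0, 0, 0], 1], [[0, 0, 0], [0, 0, 0], 1], [[0, 0, 0], [0, 0, 0], -1], [[0, 0, 0], [0, 0, 0], -1], [[0, 0, 0], [0, 0, 0], -1], [[0, 0, 0], [0, 0, 0], -1], [[0, -0.5, 0], [0, 0, 0], -1], [[0, -1, 0], [0, 0, 0], -1], [[0, -1, 0], [0, 0, 0], -1], [[0, -1, 0], [0, 0, 0], -1], [[0, -1, 0], [0, 0, 0], -1]]}}

```text
time: 7.55
tool_pos: [0.3622, 0.2884, 0.136]
tool_rot: [-0.518, 0.519, 0.481, -0.48]
contact_force: [0.9, -0.2, -0.5]
gripper_width: 1.002
```

>>> {"op": "drive_tool", "data": {"motion": [[[-0.5, -1, -1], [0, 0, 0], -1], [[-0.5, -1, -1], [0, 0, 0], -1], [[-0.7, -0.5, -1], [0, 0, 0], -1], [[-0.8, 0, -1], [0, 0, 0], -1], [[-0.8, 0, -1], [0, 0, 0], -1], [[-0.8, 0, -1], [0, 0, 0], -1], [[-0.8, 0, -1], [0, 0, 0], -1], [[-0.8, 0, -1], [0, 0, 0], -1], [[-0.5, 0, -0.9], [0, 0, 0], -1], [[0, 0, 0], [0, 0, 0], -1]]}}

```text
time: 8.55
tool_pos: [0.5743, 0.1151, 0.1974]
tool_rot: [-0.519, 0.52, 0.48, -0.48]
contact_force: [-0.3, 0.4, 0.0]
gripper_width: 0.998
```

```bash
python3 plan.py 590.6 126.5 72 85.7; python3 - <<'E'
from h import *
for n in("top",):
    f=grab(n,"pics/t2.png");W=cloud(f)
    m=(W[...,2]>.1)&(W[...,2]<.112)
    for nm,b in(("base",(215,140,295,210)),):
        M=np.zeros_like(m);M[b[1]:b[3],b[0]:b[2]]=m[b[1]:b[3],b[0]:b[2]]
        P=W[M];print(nm,len(P),cv2.minEnclosingCircle(P[:,:2].astype(np.float32)*1000))
    m=(W[...,2]>.04)&(W[...,2]<.052);M=np.zeros_like(m);M[225:305,160:240]=m[225:305,160:240]
    P=W[M];print("tray tin",len(P),cv2.minEnclosingCircle(P[:,:2].astype(np.float32)*1000))
f=grab("wrist","pics/w2.png");W=cloud(f)
m=(W[...,2]>.1)&(W[...,2]<.112)
n,l,st,c=cv2.connectedComponentsWithStats(m.astype(np.uint8))
for i in range(1,n):
    if st[i,4]>300:
        P=W[l==i];print(st[i],cv2.minEnclosingCircle(P[:,:2].astype(np.float32)*1000),P.mean(0).round(4))
E
```

```text
at [574.3 115.1 197.4] q6 -1.42 turn u [ 0.018 -0.036 -0.004] shift u [ 0.5   5.02 -0.62] f [-0.3  0.4  0. ] w 0.998
base 31 ((587.6336059570312, 127.98967742919922), 27.773601531982422)
tray tin 0 ((0.0, 0.0), 0.0)
[ 297  185   67   65 3353] ((590.8137817382812, 126.56743621826172), 29.04578971862793) [0.5892 0.1267 0.1062]
[ 533  245   79   67 1031] ((669.0275268554688, 348.31378173828125), 35.561893463134766) [0.6531 0.3291 0.1065]
[ 18 246  35  23 595] ((608.2417602539062, -142.68121337890625), 14.626957893371582) [ 0.608  -0.1431  0.1034]
```

>>> {"op": "drive_tool", "data": {"motion": [[[0.25, 0.5, -0.32], [0, 0, 0], -1], [[0.25, 1, -0.3], [0, 0, 0], -1], [[0, 1, 0], [0, 0, 0], -1], [[0, 1, 0], [0, 0, 0], -1], [[0, 1, 0], [0, 0, 0], -1], [[0, 0.5, 0], [0, 0, 0], -1], [[0, 0, 0], [0, 0, 0], -1], [[0, 0, 0], [0, 0, 0], 1], [[0, 0, 0], [0, 0, 0], 1], [[0, 0, 0], [0, 0, 0], 1], [[0, 0, 0], [0, 0, 0], 1], [[0, 0, 0], [0, 0, 0], 1]]}}

```text
time: 9.85
tool_pos: [0.5904, 0.1285, 0.0738]
tool_rot: [-0.518, 0.519, 0.482, -0.48]
contact_force: [0.1, 0.6, 5.8]
gripper_width: 0.663
```

>>> {"op": "drive_tool", "data": {"motion": [[[0, 0, 0], [0, 0, 0], 1], [[0, -0.5, 0], [0, 0, 0], 1], [[0, -1, 0], [0, 0, 0], 1], [[0, -1, 0], [0, 0, 0], 1], [[0, -1, 0], [0, 0, 0], 1], [[0, -1, 0], [0, 0, 0], 1], [[0, 0, 0], [0, 0, 0], 1]]}}

```text
time: 10.55
tool_pos: [0.591, 0.1285, 0.1888]
tool_rot: [-0.517, 0.52, 0.483, -0.479]
contact_force: [-0.1, 0.0, -1.4]
gripper_width: 0.665
```

```bash
python3 plan.py 424 299.6 150 85.7; python3 - <<'E'
from h import *
f=grab("wrist","pics/w3.png");W=cloud(f)
# base top rectangle now cleared
H,S,V=cv2.split(cv2.cvtColor(f["img"],cv2.COLOR_BGR2HSV))
m=(W[...,2]>.058)&(W[...,2]<.07)&(W[...,1]>.03)&(W[...,1]<.28)&(W[...,0]>.48)
n,l,st,c=cv2.connectedComponentsWithStats(m.astype(np.uint8));i=1+np.argmax(st[1:,4])
P=W[l==i][:,:2].astype(np.float32)*1000;print("base",cv2.minAreaRect(P),np.median(W[l==i][:,2]),st[i])
E
```

```text
at [591.  128.5 188.8] q6 -1.4 turn u [ 0.09  -0.004  0.016] shift u [6.32 1.55 7.18] f [-0.1  0.  -1.4] w 0.665
base ((619.6953735351562, 165.63003540039062), (198.55361938476562, 164.885986328125), 85.55870056152344) 0.06444838807845024 [  248   127   209   159 20196]
```

>>> {"op": "drive_tool", "data": {"motion": [[[0.9, 0, 1], [0, 0, 0], 1], [[0.9, 0, 1], [0, 0, 0], 1], [[0.9, 0, 1], [0, 0, 0], 1], [[0.9, 0, 1], [0, 0, 0], 1], [[0.9, 0, 1], [0, 0, 0], 1], [[0.9, 0, 1], [0, 0, 0], 1], [[0.9, 0.5, 1], [0, 0, 0], 1], [[0, 1, 0.15], [0, 0, 0], 1], [[0, 1, 0], [0, 0, 0], 1], [[0, 1, 0], [0, 0, 0], 1], [[0, 1, 0], [0, 0, 0], 1], [[0, 1, 0], [0, 0, 0], 1]]}}

```text
time: 11.8
tool_pos: [0.4205, 0.2979, 0.0431]
tool_rot: [0.519, -0.518, -0.48, 0.482]
contact_force: [-0.0, -0.6, -1.6]
gripper_width: 0.661
```

>>> {"op": "drive_tool", "data": {"motion": [[[0, 0.6, 0], [0, 0, 0], 1], [[0, 0, 0], [0, 0, 0], 1]]}}

```text
time: 12.0
tool_pos: [0.4194, 0.2973, 0.0274]
tool_rot: [0.519, -0.518, -0.478, 0.483]
contact_force: [-0.6, -0.1, -1.5]
gripper_width: 0.66
```

```bash
python3 plan.py 424 299.6 16 85.7
```

```text
at [419.4 297.3  27.4] q6 -1.02 turn u [-0.074 -0.004 -0.046] shift u [ 0.11  0.46 -0.18] f [-0.6 -0.1 -1.5] w 0.66
```

>>> {"op": "drive_tool", "data": {"motion": [[[0.1, 0.25, -0.15], [0, 0, 0], 1], [[0, 0.2, 0], [0, 0, 0], 1], [[0, 0, 0], [0, 0, 0], 1], [[0, 0, 0], [0, 0, 0], -1], [[0, 0, 0], [0, 0, 0], -1], [[0, 0, 0], [0, 0, 0], -1], [[0, 0, 0], [0, 0, 0], -1], [[0, -0.5, 0], [0, 0, 0], -1], [[0, -1, 0], [0, 0, 0], -1], [[0, -1, 0], [0, 0, 0], -1], [[0, -1, 0], [0, 0, 0], -1], [[0, -1, 0], [0, 0, 0], -1]]}}

```text
time: 13.2
tool_pos: [0.4264, 0.3011, 0.1347]
tool_rot: [-0.518, 0.519, 0.481, -0.48]
contact_force: [-0.0, -0.3, 0.4]
gripper_width: 1.002
```

>>> {"op": "drive_tool", "data": {"motion": [[[-0.5, -1, 0], [0, -0.6, 0], -1], [[-1, -1, 0], [0, -0.6, 0], -1], [[-1, 0, 0], [0, 0, 0], -1], [[-1, 0, 0], [0, 0, 0], -1], [[-1, 0, 0], [0, 0, 0], -1], [[-1, 0, 0], [0, 0, 0], -1], [[-1, 0, 0], [0, 0, 0], -1], [[-1, 0, 0], [0, 0, 0], -1], [[-1, 0, 0], [0, 0, 0], -1], [[-1, 0, 0], [0, 0, 0], -1], [[-1, 0, 0], [0, 0, 0], -1], [[-1, 0, 0], [0, 0, 0], -1]]}}

```text
time: 14.4
tool_pos: [0.4321, 0.0127, 0.1837]
tool_rot: [-0.492, 0.493, 0.508, -0.507]
contact_force: [0.6, 0.9, 1.5]
gripper_width: 1.003
```

>>> {"op": "drive_tool", "data": {"motion": [[[-1, 0, 0.2], [0, 0, 0], -1], [[-1, 0, 0.2], [0, 0, 0], -1], [[-1, 0, 0.2], [0, 0, 0], -1], [[-1, 0, 0.2], [0, 0, 0], -1], [[-1, 0, 0.2], [0, 0, 0], -1], [[-1, 0, 0.2], [0, 0, 0], -1], [[-1, 0, 0.2], [0, 0, 0], -1], [[-1, 0, 0.2], [0, 0, 0], -1], [[-1, 0, 0.1], [0, 0, 0], -1], [[-1, 0, 0], [0, 0, 0], -1], [[0, 0, 0], [0, 0, 0], -1]]}}

```text
time: 15.5
tool_pos: [0.3969, -0.2397, 0.1838]
tool_rot: [0.493, -0.494, -0.506, 0.507]
contact_force: [-0.3, 0.0, 0.2]
gripper_width: 1.002
```

```bash
python3 plan.py 397.5 -249.3 31 91.8; python3 - <<'E'
from h import *
def rects(W,z0,z1,box,nm,mn=200):
    m=(W[...,2]>z0)&(W[...,2]<z1)&(W[...,0]>box[0])&(W[...,0]<box[1])&(W[...,1]>box[2])&(W[...,1]<box[3])
    n,l,st,c=cv2.connectedComponentsWithStats(m.astype(np.uint8))
    for i in range(1,n):
        if st[i,4]>mn:
            P=W[l==i];r=cv2.minAreaRect(P[:,:2].astype(np.float32)*1000);print(nm,np.round(r[0],1),np.round(r[1],1),round(r[2],2),"z",np.nanmedian(P[:,2]).round(4),"px",st[i])
f=grab("wrist","pics/w4.png");W=cloud(f);b=(.28,.52,-.36,-.2)
rects(W,.024,.033,b,"plate");rects(W,.055,.068,b,"grip");rects(W,.042,.053,b,"tab/dowel",30)
f=grab("top","pics/t3.png");W=cloud(f)
rects(W,.058,.07,(.5,.76,.05,.27),"base");rects(W,.04,.052,(.3,.5,.2,.4),"tins");rects(W,.012,.03,(.25,.52,.15,.42),"tray",50)
E
```

```text
at [ 396.9 -239.7  183.8] q6 -2.3 turn u [ 0.01  -0.058 -0.018] shift u [-0.39  6.11 -0.01] f [-0.3  0.   0.2] w 1.002
plate [ 398.  -251.7] [190.4  66.2] 2.11 z 0.0284 px [  268    85    70   177 10098]
grip [ 397.1 -251.7] [49.3 13.9] 2.68 z 0.0622 px [296 163  16  52 766]
tab/dowel [ 317.8 -254.6] [8.7 8.8] 47.02 z 0.0485 px [297  96  11  11  94]
tab/dowel [ 367.7 -332.2] [30.2 10.7] 2.07 z 0.049 px [213 137  16  33 410]
tab/dowel [ 372.9 -252.7] [ 0.8 12.8] 3.41 z 0.0476 px [297 160  14   3  33]
tab/dowel [ 433.7 -330.4] [30.8 10.7] 1.17 z 0.0488 px [220 202  14  31 350]
tab/dowel [ 477.1 -248.9] [8.7 9.7] 58.65 z 0.048 px [301 252  10  11  79]
base [632.5 166.5] [198.7 191.3] 85.64 z 0.0644 px [ 214  137   81   79 4865]
tins [427.7 301.9] [56.6 56. ] 55.24 z 0.0461 px [181 239  23  23 407]
tins [362.2 289.1] [55.  57.6] 4.02 z 0.0461 px [182 265  24  23 423]
tray [391.3 293.4] [160.3 181.8] 10.53 z 0.0174 px [162 232  72  69 477]
```

View pics/w4.png

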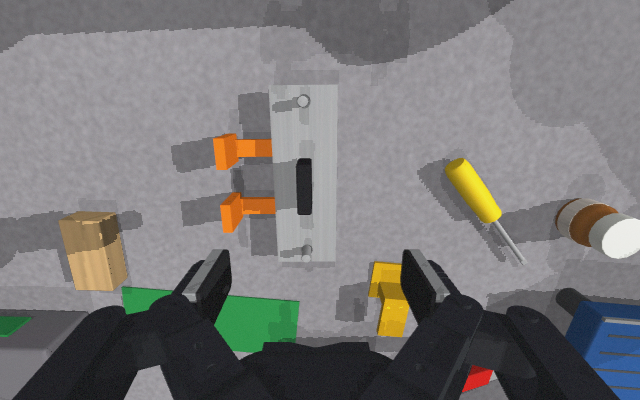

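The wrist view shows the plate at (303,173) with its black grip at (304,187), the dowels, and the tabs at (226,152) and (231,212). Both tins are in the tray. Next I grip the plate.

>>> {"op": "drive_tool", "data": {"motion": [[[-0.45, 0.5, 0], [0, -0.06, 0], -1], [[0, 1, 0], [0, 0, 0], -1], [[0, 1, 0], [0, 0, 0], -1], [[0, 1, 0], [0, 0, 0], -1], [[0, 1, 0], [0, 0, 0], -1], [[0, 0.9, 0], [0, 0, 0], -1], [[0, 0.6, 0], [0, 0, 0], -1], [[0, 0, 0], [0, 0, 0], -1]]}}

```text
time: 16.4
tool_pos: [0.3953, -0.2466, 0.0293]
tool_rot: [0.493, -0.489, -0.509, 0.509]
contact_force: [-0.3, 0.2, -0.6]
gripper_width: 0.999
```

>>> {"op": "drive_tool", "data": {"motion": [[[0, 0, 0], [0, 0, 0], 0], [[0, 0, 0], [0, 0, 0], 0.4], [[0, 0, 0], [0, 0, 0], 0.6], [[0, 0, 0], [0, 0, 0], 0.8], [[0, 0, 0], [0, 0, 0], 1], [[0, 0, 0], [0, 0, 0], 1], [[0, 0, 0], [0, 0, 0], 1]]}}

```text
time: 17.1
tool_pos: [0.398, -0.2503, 0.0337]
tool_rot: [0.49, -0.492, -0.508, 0.509]
contact_force: [-0.5, -5.7, 1.0]
gripper_width: 0.152
```

```bash
python3 plan.py 397.5 -251 34 92.1
```

```text
at [ 398.  -250.3   33.7] q6 -2.32 turn u [ 0.016 -0.02  -0.04 ] shift u [-0.03 -0.01  0.02] f [-0.5 -5.7  1. ] w 0.152
```

>>> {"op": "drive_tool", "data": {"motion": [[[-0.03, 0, 0], [0, 0, 0], 1], [[0, -0.2, 0], [0, 0, 0], 1], [[0, -0.25, 0], [0, 0, 0], 1], [[0, -0.25, 0], [0, 0, 0], 1], [[0, -0.25, 0], [0, 0, 0], 1]]}}

```text
time: 17.6
tool_pos: [0.3973, -0.2502, 0.0553]
tool_rot: [0.49, -0.492, -0.508, 0.509]
contact_force: [3.9, -7.8, -10.2]
gripper_width: 0.151
```

>>> {"op": "drive_tool", "data": {"motion": [[[0, -0.25, 0], [0, 0, 0], 1], [[0, -0.25, 0], [0, 0, 0], 1], [[0, -0.3, 0], [0, 0, 0], 1], [[0, -0.5, 0], [0, 0, 0], 1], [[0, -0.5, 0], [0, 0, 0], 1], [[0, -0.5, 0], [0, 0, 0], 1], [[0, 0, 0], [0, 0, 0], 1]]}}

```text
time: 18.3
tool_pos: [0.3988, -0.2506, 0.1169]
tool_rot: [-0.489, 0.493, 0.509, -0.508]
contact_force: [0.2, -0.5, -4.5]
gripper_width: 0.152
```

```bash
python3 plan.py 605.8 -375 60 86; python3 - <<'E'
from h import *
f=grab("wrist","pics/w5.png");W=cloud(f)
m=(W[...,2]>.05)&(W[...,2]<.15)&(abs(W[...,0]-.4)<.13)&(abs(W[...,1]+.25)<.07)
P=W[m];A=np.c_[P[:,:2],np.ones(len(P))]
q=P[(P[:,2]<np.median(P[:,2])+.006)];c=np.linalg.lstsq(np.c_[q[:,:2],np.ones(len(q))],q[:,2],rcond=None)[0]
print(len(P),np.median(P[:,2]),c, cv2.minAreaRect(q[:,:2].astype(np.float32)*1000))
E
```

```text
at [ 398.8 -250.6  116.9] q6 -2.32 turn u [ 0.048  1.198 -0.038] shift u [-4.39  2.27 -8.61] f [ 0.2 -0.5 -4.5] w 0.152
28493 0.11177050327153557 [ 0.00306897 -0.0052115   0.10920371] ((386.02166748046875, -251.55181884765625), (164.1498260498047, 66.51338958740234), 1.9674800634384155)
```

View pics/w5.png

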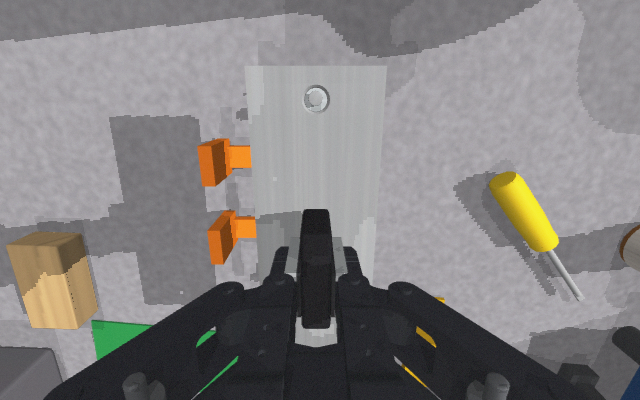

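The plate is off its dowels and level (slope under 0.6 %, underside about 104 mm). Carrying it to the mat.

>>> {"op": "drive_tool", "data": {"motion": [[[0, 0, -0.3], [0, 0.3, 0], 1], [[0, 0, -0.8], [0, 0.5, 0], 1], [[-0.2, 0, -0.8], [0, 0.4, 0], 1], [[-0.5, 0, -0.8], [0, 0, 0], 1], [[-0.5, 0, -0.8], [0, 0, 0], 1], [[-0.5, 0, -0.8], [0, 0, 0], 1], [[-0.5, 0, -0.8], [0, 0, 0], 1], [[-0.5, 0, -0.8], [0, 0, 0], 1], [[-0.5, 0, -0.8], [0, 0, 0], 1], [[-0.5, 0, -0.8], [0, 0, 0], 1], [[-0.5, 0, -0.6], [0, 0, 0], 1], [[0, 0, -0.2], [0, 0, 0], 1]]}}

```text
time: 19.55
tool_pos: [0.5978, -0.3669, 0.1127]
tool_rot: [0.518, -0.517, -0.482, 0.482]
contact_force: [0.4, -0.0, -4.7]
gripper_width: 0.149
```

>>> {"op": "drive_tool", "data": {"motion": [[[0, 0.5, 0], [0, 0, 0], 1], [[0, 0.7, 0], [0, 0, 0], 1], [[0, 0.7, 0], [0, 0, 0], 1], [[0, 0.7, 0], [0, 0, 0], 1], [[0, 0.4, 0], [0, 0, 0], 1], [[0, 0, 0], [0, 0, 0], 1]]}}

```text
time: 20.15
tool_pos: [0.5953, -0.3642, 0.0353]
tool_rot: [0.519, -0.515, -0.482, 0.483]
contact_force: [-0.1, 0.3, -4.6]
gripper_width: 0.148
```

```bash
python3 plan.py 605.8 -375 16.7 86
```

```text
at [ 595.3 -364.2   35.3] q6 -2.16 turn u [-0.054 -0.004  0.036] shift u [-0.4   0.74 -0.45] f [-0.1  0.3 -4.6] w 0.148
```

>>> {"op": "drive_tool", "data": {"motion": [[[-0.4, 0.2, -0.45], [0, 0, 0], 1], [[0, 0.3, 0], [0, 0, 0], 1], [[0, 0.2, 0], [0, 0, 0], 1], [[0, 0, 0], [0, 0, 0], 1], [[0, 0, 0], [0, 0, 0], 1]]}}

```text
time: 20.65
tool_pos: [0.6074, -0.376, 0.0211]
tool_rot: [0.517, -0.517, -0.482, 0.482]
contact_force: [1.0, -0.3, -5.2]
gripper_width: 0.148
```

```bash
python3 plan.py 605.8 -375 16.7 86
```

```text
at [ 607.4 -376.    21.1] q6 -2.16 turn u [-0.008 -0.002  0.006] shift u [0.04 0.18 0.07] f [ 1.  -0.3 -5.2] w 0.148
```

>>> {"op": "drive_tool", "data": {"motion": [[[0, 0.1, 0], [0, 0, 0], 1], [[0, 0.1, 0], [0, 0, 0], 1], [[0, 0, 0], [0, 0, 0], 1], [[0, 0, 0], [0, 0, 0], 1]]}}

```text
time: 21.05
tool_pos: [0.6076, -0.3763, 0.0162]
tool_rot: [0.517, -0.517, -0.482, 0.482]
contact_force: [-0.2, 0.1, -4.3]
gripper_width: 0.154
```

>>> {"op": "drive_tool", "data": {"motion": [[[0, 0, 0], [0, 0, 0], 0.4], [[0, 0, 0], [0, 0, 0], 0], [[0, 0, 0], [0, 0, 0], 0], [[0, 0, 0], [0, 0, 0], -0.5], [[0, -0.5, 0], [0, 0, 0], -1], [[0, -1, 0], [0, 0, 0], -1], [[0, -1, 0], [0, 0, 0], -1], [[0, -1, 0], [0, 0, 0], -1], [[0, -1, 0], [0, 0, 0], -1], [[0, -1, 0], [0, 0, 0], -1], [[0, 0, 0], [0, 0, 0], -1]]}}

```text
time: 22.15
tool_pos: [0.6102, -0.3783, 0.1607]
tool_rot: [-0.514, 0.521, 0.483, -0.482]
contact_force: [0.4, -0.7, 0.5]
gripper_width: 0.999
```

```bash
cat >> h.py <<'E'
def rects(W,z0,z1,box,nm,mn=200,extra=None):
    m=(W[...,2]>z0)&(W[...,2]<z1)&(W[...,0]>box[0])&(W[...,0]<box[1])&(W[...,1]>box[2])&(W[...,1]<box[3])
    if extra is not None: m&=extra
    n,l,st,c=cv2.connectedComponentsWithStats(m.astype(np.uint8))
    for i in range(1,n):
        if st[i,4]>mn:
            P=W[l==i];r=cv2.minAreaRect(P[:,:2].astype(np.float32)*1000);print(nm,np.round(r[0],1),np.round(r[1],1),round(r[2],2),"z",np.nanmedian(P[:,2]).round(4),"px",st[i])
E
python3 plan.py 613 -70 150 -4; python3 - <<'E'
from h import *
f=grab("wrist","pics/w6.png");W=cloud(f)
rects(W,.006,.016,(.48,.74,-.45,-.3),"plate w")
f=grab("top","pics/t4.png");W=cloud(f);rects(W,.006,.016,(.48,.74,-.45,-.3),"plate t")
E
```

```text
at [ 610.2 -378.3  160.7] q6 -2.16 turn u [ 0.128 17.998  0.026] shift u [-0.75  0.43 12.31] f [ 0.4 -0.7  0.5] w 0.999
plate w [ 607.4 -377. ] [ 66.2 189.9] 86.08 z 0.0104 px [  283    79    71   181 10645]
plate t [ 636.  -356.3] [ 30.3 136.2] 84.3 z 0.0099 px [437 168  17  48 371]
```

>>> {"op": "drive_tool", "data": {"motion": [[[0, -0.3, 0], [0, 1, 0], -1], [[0, -0.3, 0], [0, 1, 0], -1], [[0, -0.3, 0], [0, 1, 0], -1], [[0, -0.3, 0], [0, 1, 0], -1], [[0, -0.3, 0], [0, 1, 0], -1], [[0, 0, 0], [0, 1, 0], -1], [[0, 0, 0], [0, 1, 0], -1], [[0, 0, 0], [0, 1, 0], -1], [[0, 0, 0], [0, 1, 0], -1], [[0, 0, 0], [0, 1, 0], -1], [[0, 0, 0], [0, 1, 0], -1], [[0, 0, 0], [0, 1, 0], -1]]}}

```text
time: 23.45
tool_pos: [0.6068, -0.3757, 0.1884]
tool_rot: [0.69, -0.688, -0.157, 0.159]
contact_force: [-0.0, -0.3, 0.3]
gripper_width: 0.997
```

>>> {"op": "drive_tool", "data": {"motion": [[[0, 0, 0], [0, 1, 0], -1], [[0, 0, 0], [0, 1, 0], -1], [[0, 0, 0], [0, 1, 0], -1], [[0, 0, 0], [0, 1, 0], -1], [[0, 0, 0], [0, 1, 0], -1], [[0, 0, 0], [0, 1, 0], -1], [[0, 0, 1], [0, 0, 0], -1], [[0, 0, 1], [0, 0, 0], -1], [[0, 0, 1], [0, 0, 0], -1], [[0, 0, 1], [0, 0, 0], -1], [[0, 0, 1], [0, 0, 0], -1], [[0, 0, 1], [0, 0, 0], -1]]}}

```text
time: 24.65
tool_pos: [0.6172, -0.2253, 0.1886]
tool_rot: [0.707, -0.706, 0.026, -0.024]
contact_force: [0.0, 0.6, -0.4]
gripper_width: 1.0
```

>>> {"op": "drive_tool", "data": {"motion": [[[0, 0, 1], [0, 0, 0], -1], [[0, 0, 1], [0, 0, 0], -1], [[0, 0, 1], [0, 0, 0], -1], [[0, 0, 1], [0, 0, 0], -1], [[0, 0, 1], [0, 0, 0], -1], [[0, 0, 1], [0, 0, 0], -1], [[0, 0, 0], [0, 0, 0], -1]]}}

```text
time: 25.35
tool_pos: [0.6277, -0.0743, 0.1888]
tool_rot: [0.707, -0.706, 0.025, -0.022]
contact_force: [-0.8, -0.6, -0.4]
gripper_width: 0.999
```

```bash
python3 plan.py 613 -70 150 -4; python3 - <<'E'
from h import *
f=grab("wrist","pics/w7.png");W=cloud(f);H,S,V=cv2.split(cv2.cvtColor(f["img"],cv2.COLOR_BGR2HSV))
red=((H<6)|(H>174))&(S>150);yel=(H>18)&(H<32)&(S>120)
b=(.5,.72,-.25,.1)
rects(W,.03,.15,b,"sleeve",200,red)
rects(W,.034,.045,(.5,.62,-.2,-.1),"lip",50,yel)
rects(W,.0,.045,(.5,.62,-.2,-.1),"keeper",50,yel)
rects(W,.02,.15,(.58,.66,-.2,.1),"bar",100)
m=(W[...,0]>.58)&(W[...,0]<.66)&(W[...,2]>.025)&(W[...,1]>-.2)&(W[...,1]<.06)&~yel
P=W[m]
for y in np.arange(-.19,.06,.02):
    q=P[abs(P[:,1]-y)<.004]
    if len(q)>10: print(round(y,3),"x",q[:,0].min().round(4),q[:,0].max().round(4),"z",np.percentile(q[:,2],[10,50,90]).round(4))
E
```

```text
at [627.7 -74.3 188.8] q6 -0.17 turn u [-0.018  0.034 -0.044] shift u [-0.6   1.55  0.13] f [-0.8 -0.6 -0.4] w 0.999
sleeve [614.8 -67.5] [74.4 23.5] 85.53 z 0.0783 px [ 289  142   28   88 2288]
lip [ 560.2 -143.4] [31.1 53.1] 86.0 z 0.0385 px [ 236  231   50   27 1258]
keeper [ 546.8 -148.2] [62.7 79.2] 86.1 z 0.0371 px [ 221  212   65   46 2353]
bar [619.7 -35.2] [236.7  80. ] 89.87 z 0.0642 px [ 244    0  103  287 9475]
bar [ 583.4 -144.9] [31.   7.5] 88.53 z 0.0383 px [277 230   9  28 192]
-0.15 x 0.5866 0.6183 z [0.1044 0.1057 0.1068]
-0.13 x 0.6005 0.6196 z [0.0971 0.0989 0.1004]
-0.11 x 0.6015 0.6208 z [0.0903 0.0915 0.0931]
-0.09 x 0.6011 0.6249 z [0.0849 0.0864 0.0879]
-0.07 x 0.5825 0.6488 z [0.079  0.2292 0.2699]
-0.05 x 0.6045 0.6275 z [0.0707 0.0739 0.287 ]
-0.03 x 0.6056 0.6292 z [0.0612 0.0634 0.066 ]
-0.01 x 0.6095 0.6291 z [0.0537 0.0552 0.057 ]
0.01 x 0.6107 0.6304 z [0.0466 0.048  0.0495]
0.03 x 0.6129 0.6326 z [0.039  0.0406 0.042 ]
0.05 x 0.6016 0.6453 z [0.0336 0.0351 0.047 ]
```

View pics/w7.png

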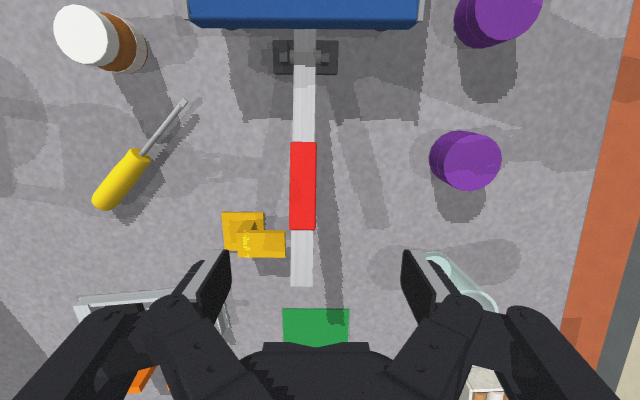

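The wrist view shows the sleeve at (303,186), the fulcrum (305,57), and the keeper lip (261,243) left of the bare handle end. From this I get:
- Ridge at about (624, 46.5), and the handle at 20° pitch.
- Swing needed of about 11°.

I'll grip the sleeve perpendicular to the handle.

```bash
cat > planb.py <<'E'
# bar: pose of TCP for handle pitch p (deg up), azimuth swing a (deg, handle's angle from -y toward -x)
import sys; from h import *
RG=np.array([624,46.5,24.])
def tgt(p,a,back=3.,s=125.,c=5.):
    p,a=np.deg2rad([p,a]);h=np.array([-np.sin(a),-np.cos(a),0]);up=np.array([0,0,1.])
    d=h*np.cos(p)+up*np.sin(p);Y=h*np.sin(p)-up*np.cos(p);X=np.cross(Y,np.cross([1,0,0],Y));X=np.array([np.cos(a),-np.sin(a),0])
    G=np.stack([X,Y,np.cross(X,Y)],1)
    pos=RG+d*s-Y*(c+back)+Y*18.7
    return pos,G
def go(pos,G,rowsinfo=1):
    st=manip.state();q=np.array(st["tool_pos"])*1000;M=Rm(st["tool_rot"])
    rv=np.rad2deg(R.from_matrix(M.T@G).as_rotvec())/5
    print("at",q.round(1),"tgt",pos.round(1),"turn u",rv.round(2),"shift u after turn",(G.T@(pos-q)/25).round(2),"before turn",(M.T@(pos-q)/25).round(2),"f",st["contact_force"].round(1),"w",round(st["gripper_width"],3))
if __name__=="__main__":
    p,a=map(float,sys.argv[1:3]);back=float(sys.argv[3]) if len(sys.argv)>3 else 3
    go(*tgt(p,a,back))
E
python3 planb.py 20 4.5
```

```text
at [627.8 -75.8 189.1] tgt [614.5 -74.2  56.7] turn u [-4.    0.13 -0.02] shift u after turn [-0.53  4.97  1.83] before turn [-0.52  5.3   0.02] f [-0.8 -0.1  0. ] w 1.002
```

>>> {"op": "drive_tool", "data": {"motion": [[[0, 0, 0], [-1, 0.13, 0], -1], [[0, 0, 0], [-1, 0, 0], -1], [[0, 0, 0], [-1, 0, 0], -1], [[0, 0, 0], [-1, 0, 0], -1], [[-0.53, 0, 0.9], [0, 0, 0], -1], [[0, 0, 0.93], [0, 0, 0], -1], [[0, 1, 0], [0, 0, 0], -1], [[0, 1, 0], [0, 0, 0], -1], [[0, 0.5, 0], [0, 0, 0], -1], [[0, 0, 0], [0, 0, 0], -1]]}}

```text
time: 26.4
tool_pos: [0.6152, -0.0556, 0.1136]
tool_rot: [-0.573, 0.818, -0.036, 0.022]
contact_force: [0.5, -0.2, 0.1]
gripper_width: 1.004
```

```bash
python3 planb.py 20 4.5
```

```text
at [615.2 -55.6 113.6] tgt [614.5 -74.2  56.7] turn u [ 0.   -0.03 -0.08] shift u after turn [0.03 2.39 0.08] before turn [0.05 2.39 0.08] f [ 0.5 -0.2  0.1] w 1.004
```

>>> {"op": "drive_tool", "data": {"motion": [[[0.03, 0.8, 0.08], [0, 0, 0], -1], [[0, 0.8, 0], [0, 0, 0], -1], [[0, 0.79, 0], [0, 0, 0], -1], [[0, 0, 0], [0, 0, 0], -0.5], [[0, 0, 0], [0, 0, 0], 0], [[0, 0, 0], [0, 0, 0], 0.5], [[0, 0, 0], [0, 0, 0], 1], [[0, 0, 0], [0, 0, 0], 1], [[0, 0, 0], [0, 0, 0], 1]]}}

```text
time: 27.3
tool_pos: [0.6174, -0.073, 0.0616]
tool_rot: [-0.573, 0.819, -0.032, 0.024]
contact_force: [-1.7, 0.8, 4.8]
gripper_width: 0.261
```

```bash
python3 planb.py 20 4.5; python3 planb.py 16 4.5;python3 planb.py 8 4.5
```

```text
at [617.4 -73.   61.6] tgt [614.5 -74.2  56.7] turn u [ 0.01 -0.03  0.01] shift u after turn [-0.11  0.2   0.01] before turn [-0.11  0.2   0.01] f [-1.7  0.8  4.8] w 0.261
at [617.4 -73.   61.6] tgt [614.3 -76.2  48.2] turn u [ 0.81 -0.03  0.02] shift u after turn [-0.11  0.55  0.02] before turn [-0.11  0.55  0.05] f [-1.7  0.8  4.8] w 0.261
at [617.4 -73.   61.6] tgt [614.2 -78.4  30.8] turn u [ 2.41 -0.03  0.02] shift u after turn [-0.11  1.25 -0.05] before turn [-0.11  1.23  0.21] f [-1.7  0.8  4.8] w 0.261
```

>>> {"op": "drive_tool", "data": {"motion": [[[0, 0.1, 0], [0, 0, 0], 1], [[0, 0, 0], [0, 0, 0], 1], [[0, 0, 0], [0, 0, 0], 1]]}}

```text
time: 27.6
tool_pos: [0.6177, -0.0735, 0.0605]
tool_rot: [-0.573, 0.819, -0.032, 0.024]
contact_force: [-5.2, 3.3, 12.0]
gripper_width: 0.263
```

```bash
python3 planb.py 20 4.5; python3 - <<'E'
from h import *
f=grab("wrist","pics/w8.png")
E
```

```text
at [617.7 -73.5  60.5] tgt [614.5 -74.2  56.7] turn u [ 0.   -0.03  0.02] shift u after turn [-0.13  0.16  0.01] before turn [-0.13  0.16  0.01] f [-5.2  3.3 12. ] w 0.263
```

View pics/w8.png

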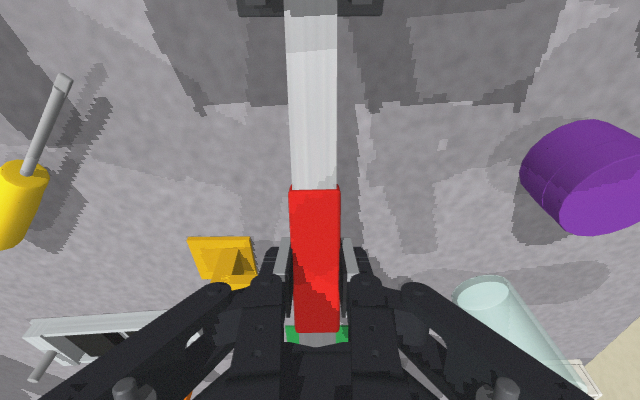

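The sleeve is held squarely between the fingers, with the keeper at (222,255) clear of them. Pressing in steps, turning about the ridge.

>>> {"op": "drive_tool", "data": {"motion": [[[0, 0.22, 0.02], [0.5, 0, 0], 1], [[0, 0.22, 0.02], [0.5, 0, 0], 1], [[0, 0.22, 0.02], [0.5, 0, 0], 1], [[0, 0.22, 0.02], [0.5, 0, 0], 1], [[0, 0, 0], [0, 0, 0], 1], [[0, 0, 0], [0, 0, 0], 1]]}}

```text
time: 28.25
tool_pos: [0.6176, -0.0782, 0.039]
tool_rot: [-0.642, 0.765, -0.03, 0.027]
contact_force: [-4.0, 2.1, 11.8]
gripper_width: 0.266
```

```bash
python3 planb.py 10 4.5 5; python3 planb.py 0 4.5 5;  python3 planb.py -3 4.5 5
```

```text
at [617.6 -78.2  39. ] tgt [614.2 -77.7  37.1] turn u [ 0.   -0.03  0.03] shift u after turn [-0.13  0.07  0.02] before turn [-0.13  0.07  0.02] f [-4.   2.1 11.8] w 0.266
at [617.6 -78.2  39. ] tgt [614.2 -78.1  15.3] turn u [ 2.   -0.03  0.03] shift u after turn [-0.13  0.95 -0.01] before turn [-0.14  0.93  0.16] f [-4.   2.1 11.8] w 0.266
at [617.6 -78.2  39. ] tgt [614.2 -77.5   8.8] turn u [ 2.6  -0.03  0.03] shift u after turn [-0.13  1.21 -0.04] before turn [-0.14  1.19  0.23] f [-4.   2.1 11.8] w 0.266
```

>>> {"op": "drive_tool", "data": {"motion": [[[0, 0.2, 0.02], [0.45, 0, 0], 1], [[0, 0.2, 0.02], [0.45, 0, 0], 1], [[0, 0.2, 0.02], [0.45, 0, 0], 1], [[0, 0.2, 0.02], [0.45, 0, 0], 1], [[0, 0.2, 0.02], [0.45, 0, 0], 1], [[0, 0.2, 0.02], [0.45, 0, 0], 1], [[0, 0, 0], [0, 0, 0], 1], [[0, 0, 0], [0, 0, 0], 1]]}}

```text
time: 29.05
tool_pos: [0.6178, -0.0793, 0.0088]
tool_rot: [0.727, -0.686, 0.026, -0.03]
contact_force: [-4.0, -4.7, 9.8]
gripper_width: 0.263
```

```bash
python3 planb.py -3.5 4.5 5; python3 planb.py -3.5 15 5;python3 - <<'E'
from h import *
f=grab("scene","pics/s1.png");cv2.imwrite("pics/s1c.png",cv2.resize(f["img"][130:290,250:470],None,fx=3.4,fy=3.4,interpolation=cv2.INTER_CUBIC))
W=cloud(f)
m=(W[...,0]>.5)&(W[...,0]<.76)&(W[...,1]>.06)&(W[...,1]<.27)&(W[...,2]>.058)&(W[...,2]<.1)
P=W[m];print(len(P));c=np.linalg.lstsq(np.c_[P[:,:2],np.ones(len(P))],P[:,2],rcond=None)[0];print(c,"at front",c@[.63,.0685,1],"rear",c@[.63,.247,1])
E
```

```text
at [617.8 -79.3   8.8] tgt [614.3 -77.4   7.7] turn u [ 0.03 -0.02  0.04] shift u after turn [-0.15  0.05  0.07] before turn [-0.15  0.05  0.07] f [-4.  -4.7  9.8] w 0.263
at [617.8 -79.3   8.8] tgt [591.8 -73.5   7.7] turn u [ 0.03  2.08 -0.08] shift u after turn [-1.06  0.04 -0.05] before turn [-1.05  0.05  0.15] f [-4.  -4.7  9.8] w 0.263
3297
[-0.01407767 -0.1716444   0.11218154] at front 0.09155496519832493 rear 0.06091643978559269
```

View pics/s1c.png

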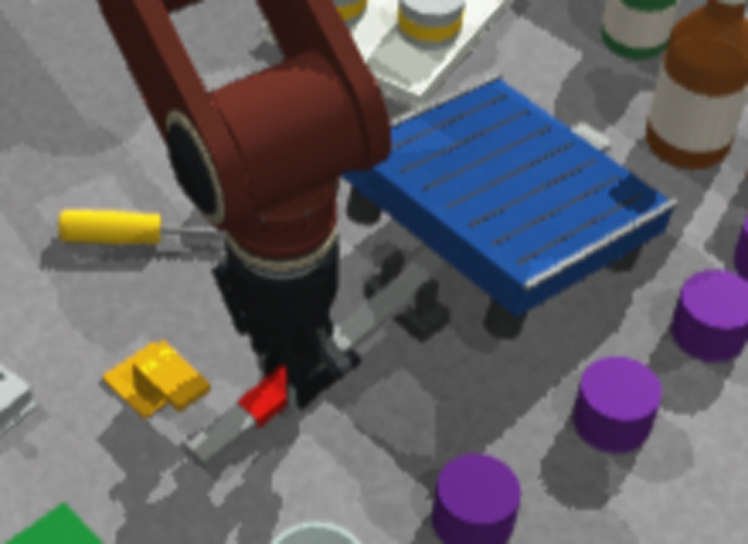

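The scene crop shows the base's front raised (top plane about 27 mm higher at the front) and the handle down beside the keeper, with its bare end at (215,430). Swinging it under the lip.

>>> {"op": "drive_tool", "data": {"motion": [[[-0.17, 0, 0], [0, 0.385, 0], 1], [[-0.17, 0, 0], [0, 0.385, 0], 1], [[-0.17, 0, 0], [0, 0.385, 0], 1], [[-0.17, 0, 0], [0, 0.385, 0], 1], [[-0.17, 0, 0], [0, 0.385, 0], 1], [[-0.17, 0, 0], [0, 0.385, 0], 1], [[0, 0, 0], [0, 0, 0], 1]]}}

```text
time: 29.8
tool_pos: [0.5924, -0.0768, 0.0091]
tool_rot: [0.719, -0.681, 0.099, -0.099]
contact_force: [-5.1, -11.0, 10.3]
gripper_width: 0.261
```

```bash
python3 planb.py -3.5 15.6 5; python3 - <<'E'
from h import *
f=grab("scene","pics/s2.png");cv2.imwrite("pics/s2c.png",cv2.resize(f["img"][190:280,260:380],None,fx=5,fy=5,interpolation=cv2.INTER_CUBIC))
E
```

```text
at [592.4 -76.8   9.1] tgt [590.6 -73.2   7.7] turn u [ 0.08 -0.11 -0.08] shift u after turn [-0.11  0.06  0.12] before turn [-0.11  0.06  0.12] f [ -5.1 -11.   10.3] w 0.261
```

View pics/s2c.png

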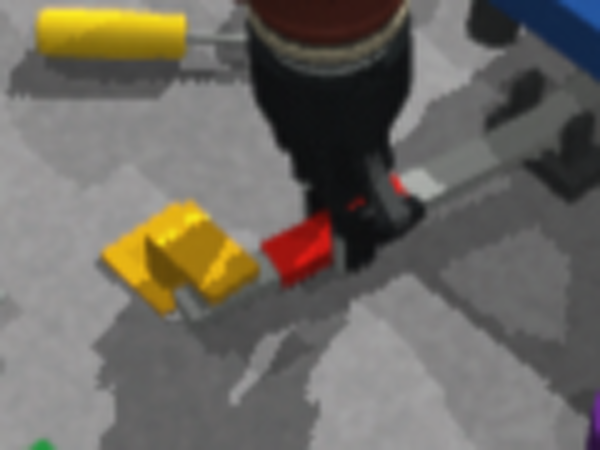

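The bare end is under the lip (crop pixel (190,300)). I'll ease it up against the lip and release.

>>> {"op": "drive_tool", "data": {"motion": [[[-0.05, 0, -0.1], [0, 0, 0], 1], [[0, -0.06, 0], [-0.15, 0, 0], 1], [[0, -0.06, 0], [-0.15, 0, 0], 1], [[0, -0.04, 0], [-0.1, 0, 0], 1], [[0, 0, 0], [0, 0, 0], 1], [[0, 0, 0], [0, 0, 0], 1]]}}

```text
time: 30.45
tool_pos: [0.5913, -0.0786, 0.0126]
tool_rot: [0.708, -0.692, 0.101, -0.099]
contact_force: [-2.2, -8.8, 8.0]
gripper_width: 0.267
```

```bash
python3 planb.py -1.5 15.6 5
```

```text
at [591.3 -78.6  12.6] tgt [590.5 -73.6  12. ] turn u [ 0.06 -0.12 -0.07] shift u after turn [-0.08  0.03  0.18] before turn [-0.09  0.03  0.18] f [-2.2 -8.8  8. ] w 0.267
```

>>> {"op": "drive_tool", "data": {"motion": [[[0, -0.05, 0], [0, 0, 0], 1], [[0, -0.05, 0], [0, 0, 0], 1], [[0, -0.05, 0], [0, 0, 0], 1], [[0, 0, 0], [0, 0, 0], 1], [[0, 0, 0], [0, 0, 0], 1]]}}

```text
time: 30.95
tool_pos: [0.5908, -0.0785, 0.0154]
tool_rot: [0.708, -0.692, 0.101, -0.099]
contact_force: [-1.1, -7.6, 2.9]
gripper_width: 0.263
```

```bash
python3 planb.py -1.5 15.6 5
```

```text
at [590.8 -78.5  15.4] tgt [590.5 -73.6  12. ] turn u [ 0.06 -0.13 -0.08] shift u after turn [-0.06  0.14  0.18] before turn [-0.07  0.14  0.18] f [-1.1 -7.6  2.9] w 0.263
```

>>> {"op": "drive_tool", "data": {"motion": [[[0, 0, 0], [0, 0, 0], 0.4], [[0, 0, 0], [0, 0, 0], 0.1], [[0, 0, 0], [0, 0, 0], -0.1], [[0, 0, 0], [0, 0, 0], -0.3], [[0, -0.5, 0], [0, 0, 0], -0.3], [[0, -1, 0], [0, 0, 0], -0.3], [[0, -1, 0], [0, 0, 0], -0.3], [[0, -1, 0], [0, 0, 0], -0.3], [[0, -1, 0], [0, 0, 0], -0.3], [[0, -1, 0], [0, 0, 0], -1], [[0, 0, 0], [0, 0, 0], -1]]}}

```text
time: 32.05
tool_pos: [0.5927, -0.0801, 0.157]
tool_rot: [0.709, -0.691, 0.099, -0.1]
contact_force: [1.3, -0.3, 0.4]
gripper_width: 0.961
```

```bash
python3 planb.py -1.5 15.6 5; python3 - <<'E'
from h import *
f=grab("scene","pics/s3.png");W=cloud(f)
cv2.imwrite("pics/s3c.png",cv2.resize(f["img"][130:290,250:470],None,fx=3.4,fy=3.4,interpolation=cv2.INTER_CUBIC))
H,S,V=cv2.split(cv2.cvtColor(f["img"],cv2.COLOR_BGR2HSV))
def base(W,f):
    H,S,V=cv2.split(cv2.cvtColor(f["img"],cv2.COLOR_BGR2HSV))
    m=(H>100)&(H<125)&(S>90)&(W[...,0]>.5)&(W[...,0]<.76)&(W[...,1]>.04)&(W[...,1]<.28)&(W[...,2]>.055)&(W[...,2]<.1)
    P=W[m];c=np.linalg.lstsq(np.c_[P[:,:2],np.ones(len(P))],P[:,2],rcond=None)[0]
    r=P[:,2]-np.c_[P[:,:2],np.ones(len(P))]@c;Q=P[abs(r)<.003]
    c=np.linalg.lstsq(np.c_[Q[:,:2],np.ones(len(Q))],Q[:,2],rcond=None)[0]
    print("base",len(Q),c.round(4),"tilt deg",np.rad2deg(np.hypot(*c[:2])).round(2),"front z",(c@[.63,.07,1]).round(4),cv2.minAreaRect(Q[:,:2].astype(np.float32)*1000))
base(W,f)
f=grab("top","pics/t5.png");base(cloud(f),f)
f=grab("wrist","pics/w9.png");base(cloud(f),f)
W=cloud(f);P=W[(W[...,1]>-.2)&(W[...,1]<.03)&(W[...,2]>.024)&(W[...,2]<.06)&(W[...,0]>.56)&(W[...,0]<.65)]
for y in np.arange(-.15,.06,.03):
    q=P[abs(P[:,1]-y)<.004]
    if len(q)>10: print(round(y,3),np.percentile(q,[5,50,95],axis=0)[:,[0,2]].round(4).tolist())
E
```

```text
at [592.7 -80.1 157. ] tgt [590.5 -73.6  12. ] turn u [ 0.01 -0.12 -0.03] shift u after turn [-0.16  5.8   0.07] before turn [-0.14  5.8   0.08] f [ 1.3 -0.3  0.4] w 0.961
base 1805 [-0.0129 -0.1259  0.1012] tilt deg 7.25 front z 0.0843 ((642.0211181640625, 143.89166259765625), (181.6196746826172, 189.412353515625), 89.49832153320312)
base 3668 [-0.0025 -0.1517  0.1005] tilt deg 8.7 front z 0.0883 ((639.3211669921875, 147.90505981445312), (176.39303588867188, 179.5125732421875), 89.25372314453125)
base 1246 [-0.0279  1.1394  0.0282] tilt deg 65.3 front z 0.0904 ((592.2750244140625, 63.25572204589844), (13.93021011352539, 99.48809051513672), 88.80003356933594)
-0.15 [[0.5613, 0.0374], [0.5736, 0.0386], [0.5856, 0.0396]]
-0.12 [[0.5692, 0.0298], [0.5785, 0.0309], [0.5886, 0.0326]]
-0.09 [[0.5754, 0.0319], [0.5862, 0.033], [0.5976, 0.034]]
-0.06 [[0.5845, 0.032], [0.5957, 0.0334], [0.6066, 0.0345]]
-0.03 [[0.5942, 0.0306], [0.6038, 0.0319], [0.6131, 0.0331]]
0.0 [[0.6031, 0.0311], [0.6124, 0.0322], [0.6214, 0.0335]]
0.03 [[0.6107, 0.0313], [0.62, 0.0325], [0.6291, 0.0338]]
```

View pics/s3c.png

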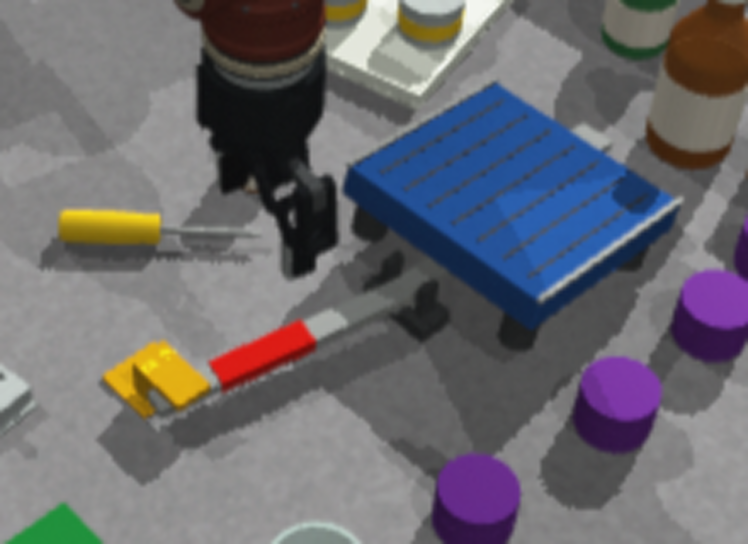

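The bar is held down by the keeper, the base's front is raised and the gripper is free. The base has turned about 3.5°, so I'll re-measure it from above before going for the pads.

>>> {"op": "drive_tool", "data": {"motion": [[[0, -0.5, 0], [0, -1, 0], -1], [[0, -0.5, 0], [0, -1, 0], -1], [[0, -0.5, 0], [0, -1, 0], -1], [[0, -0.5, 0], [0, -1, 0], -1], [[0, -0.5, 0], [0, -1, 0], -1], [[0, -0.5, 0], [0, -1, 0], -1], [[0, -0.2, 0], [0, -1, 0], -1], [[0, 0, 0], [0, -1, 0], -1], [[0, 0, 0], [0, -1, 0], -1], [[0, 0, 0], [0, -1, 0], -1], [[0, 0, 0], [0, -1, 0], -1], [[0, 0, 0], [0, -1, 0], -1]]}}

```text
time: 33.4
tool_pos: [0.5893, -0.0813, 0.2288]
tool_rot: [0.666, -0.645, -0.266, 0.264]
contact_force: [0.7, 0.5, 0.0]
gripper_width: 1.003
```

>>> {"op": "drive_tool", "data": {"motion": [[[0, 0, 0], [0, -1, 0], -1], [[0, 0, 0], [0, -1, 0], -1], [[0, 0, 0], [0, -1, 0], -1], [[0, 0, 0], [0, -1, 0], -1], [[0, 0, 0], [0, -1, 0], -1], [[0, 0, 0], [0, -1, 0], -1], [[0, 0, 0], [0, -1, 0], -1], [[0, 0, 0], [0, -1, 0], -1], [[1, 0, -0.3], [0, -1, 0], -1], [[1, 0, -0.3], [0, 0, 0], -1], [[1, 0, -0.3], [0, 0, 0], -1], [[1, 0, -0.3], [0, 0, 0], -1]]}}

```text
time: 34.6
tool_pos: [0.6237, 0.018, 0.2313]
tool_rot: [0.514, -0.496, -0.499, 0.49]
contact_force: [0.2, -0.4, 0.8]
gripper_width: 1.0
```

>>> {"op": "drive_tool", "data": {"motion": [[[1, 0, -0.3], [0, 0, 0], -1], [[1, 0, -0.3], [0, 0, 0], -1], [[1, 0, -0.3], [0, 0, 0], -1], [[0.5, 0, -0.3], [0, 0, 0], -1], [[0, 0, 0], [0, 0, 0], -1], [[0, 0, 0], [0, 0, 0], -1]]}}

```text
time: 35.2
tool_pos: [0.6559, 0.1032, 0.2349]
tool_rot: [0.513, -0.497, -0.5, 0.49]
contact_force: [0.0, -0.2, 0.2]
gripper_width: 1.0
```

```bash
cat >> h.py <<'E'
def basefit(f,box=(.5,.76,.04,.28)):
    W=cloud(f);H,S,V=cv2.split(cv2.cvtColor(f["img"],cv2.COLOR_BGR2HSV))
    m=(W[...,0]>box[0])&(W[...,0]<box[1])&(W[...,1]>box[2])&(W[...,1]<box[3])&(W[...,2]>.05)&(W[...,2]<.1)
    P=W[m&(H>100)&(H<125)&(S>90)]
    for t in(.02,.004,.003):
        c=np.linalg.lstsq(np.c_[P[:,:2],np.ones(len(P))],P[:,2],rcond=None)[0]
        P=P[abs(P[:,2]-np.c_[P[:,:2],np.ones(len(P))]@c)<t]
    A=W[m];A=A[abs(A[:,2]-np.c_[A[:,:2],np.ones(len(A))]@c)<.003]   # incl. light trim
    n=np.array([-c[0],-c[1],1]);n/=np.linalg.norm(n)
    ex=np.cross([0,1,0],n);ex/=np.linalg.norm(ex);ey=np.cross(n,ex)
    o=A.mean(0);uv=np.c_[(A-o)@ex,(A-o)@ey].astype(np.float32)*1000
    (cc,wh,a)=cv2.minAreaRect(uv)
    if a>45: a-=90; wh=wh[::-1]
    C=o+(cc[0]*ex+cc[1]*ey)/1000;t=np.deg2rad(a);bx=ex*np.cos(t)+ey*np.sin(t);by=np.cross(n,bx)
    print("base top c",(C*1000).round(1),"wh",np.round(wh,1),"yaw",round(a,2),"tilt",np.rad2deg(np.arccos(n[2])).round(2),"bx",bx.round(3),"by",by.round(3))
    for nm,x in(("near",-75),("far",75)):
        print(" foot",nm,(C*1000+bx*x-by*70-n*64).round(1))
    return C,bx,by,n
E
python3 plan.py 650 130 230 89.4;python3 - <<'E'
from h import *
f=grab("wrist","pics/w10.png");basefit(f);f=grab("top","pics/t6.png");basefit(f)
E
```

```text
at [655.9 103.2 234.9] q6 -1.52 turn u [-0.076 -0.12   0.304] shift u [1.07 0.19 0.25] f [ 0.  -0.2  0.2] w 1.0
base top c [638.4 156.9  75. ] wh [191.4 198.3] yaw -1.01 tilt 9.03 bx [ 1.    -0.017 -0.001] by [ 0.017  0.987 -0.157]
 foot near [562.   79.   22.9]
 foot far [712.   76.4  22.8]
base top c [636.1  88.   86.3] wh [190.1  56.2] yaw -1.24 tilt 3.62 bx [ 1.    -0.022  0.005] by [ 0.022  0.998 -0.063]
 foot near [559.9  15.7  26.4]
 foot far [709.8  12.5  27.2]
```

View pics/w10.png

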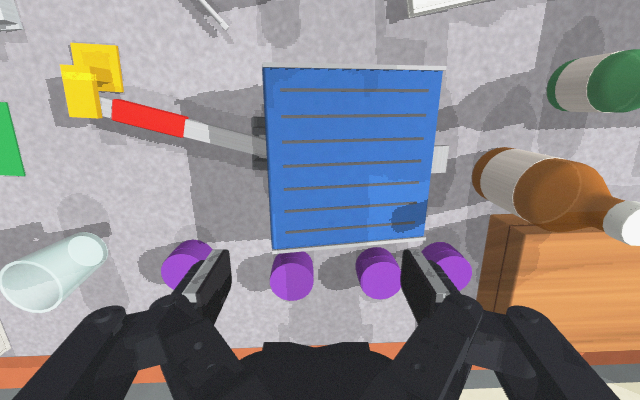

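```bash
python3 - <<'E'
from h import *
f=dict(np.load("pics/w10.npz"));C,bx,by,n=basefit(f)
W=cloud(f);H,S,V=cv2.split(cv2.cvtColor(f["img"],cv2.COLOR_BGR2HSV))
d=W-C;x=d@bx*1000;y=d@by*1000;z=d@n*1000
ok=(abs(z)<2.5)&(abs(x)<100)
for lo,hi in((-90,-60),(-50,-30),(-15,15),(30,50),(60,90)):
    q=y[ok&(x>lo)&(x<hi)&(abs(y)<130)];b=y[ok&(x>lo)&(x<hi)&(abs(y)<130)&(H>100)&(H<125)&(S>90)];print(lo,q.min().round(1),q.max().round(1),np.percentile(q,[.5,99.5]).round(1),"blue",b.min().round(1),b.max().round(1))
E
```

```text
base top c [638.4 156.9  75. ] wh [191.4 198.3] yaw -1.01 tilt 9.03 bx [ 1.    -0.017 -0.001] by [ 0.017  0.987 -0.157]
 foot near [562.   79.   22.9]
 foot far [712.   76.4  22.8]
-90 -99.1 80.6 [-98.   78.6] blue -99.0 80.6
-50 -99.1 80.4 [-98.2  78.6] blue -99.1 80.4
-15 -99.1 99.1 [-98.1  97.1] blue -99.1 80.8
30 -99.0 79.9 [-98.1  78.7] blue -99.0 79.8
60 -99.0 79.8 [-98.1  78.6] blue -99.0 79.8
```

The slab spans -99 to +80 in the fit and the spout explains the extra, so the true slab centre is 9.3 mm forward of the fit. The front feet are then near (562, 70, 24) and far (712, 67, 24). Going for the pads.

>>> {"op": "drive_tool", "data": {"motion": [[[-1, 0, 0.5], [-0.08, -0.3, 0.3], -1], [[-1, 0, 0.5], [0, -0.3, 0], -1], [[-1, 0, 0.5], [0, 0, 0], -1], [[-1, 0, 0.5], [0, 0, 0], -1], [[-1, 0, 0.5], [0, 0, 0], -1], [[-1, 0, 0.5], [0, 0, 0], -1], [[-1, 0, 0.5], [0, 0, 0], -1], [[-1, 0, 0.5], [0, 0, 0], -1], [[-1, 0, 0.5], [0, 0, 0], -1], [[-1, 0, 0.5], [0, 0, 0], -1], [[-1, 0, 0.5], [0, 0, 0], -1], [[-1, 0, 0.5], [0, 0, 0], -1]]}}

```text
time: 36.5
tool_pos: [0.5125, -0.2016, 0.2348]
tool_rot: [-0.492, 0.493, 0.508, -0.507]
contact_force: [0.8, -0.8, -0.5]
gripper_width: 0.997
```

>>> {"op": "drive_tool", "data": {"motion": [[[-1, 0, 0.6], [0, 0, 0], -1], [[-1, 0, 0.6], [0, 0, 0], -1], [[-1, 0, 0.6], [0, 0, 0], -1], [[-1, 0.5, 0.6], [0, 0, 0], -0.2], [[-1, 0.5, 0], [0, 0, 0], -0.2], [[0, 0.5, 0], [0, 0, 0], -0.2], [[0, 0.5, 0], [0, 0, 0], -0.2], [[0, 0, 0], [0, 0, 0], -0.2]]}}

```text
time: 37.3
tool_pos: [0.4566, -0.3252, 0.1817]
tool_rot: [-0.493, 0.491, 0.509, -0.507]
contact_force: [-0.8, -0.5, -1.1]
gripper_width: 0.602
```

```bash
python3 plan.py 434 -330 17 92;python3 - <<'E'
from h import *
f=grab("wrist","pics/w11.png");W=cloud(f);rects(W,.042,.056,(.33,.47,-.36,-.3),"tab",30)
H,S,V=cv2.split(cv2.cvtColor(f["img"],cv2.COLOR_BGR2HSV))
rects(W,.01,.024,(.33,.47,-.29,-.21),"padtop",100)
E
```

```text
at [ 456.6 -325.2  181.7] q6 -2.36 turn u [-0.008 -0.042  0.052] shift u [-0.16  6.59  0.91] f [-0.8 -0.5 -1.1] w 0.602
tab [ 367.6 -332.4] [29.2  9.9] 1.84 z 0.0494 px [305  72  12  36 426]
tab [ 433.9 -330.6] [30.5  8.7] 1.74 z 0.0491 px [306 147  10  33 328]
padtop [ 340.5 -284.5] [20.6  5.2] 3.1 z 0.0182 px [358  51   7  25 156]
padtop [ 401.3 -254.7] [139.9  72.7] 2.26 z 0.0166 px [ 349   53   80  142 6108]
padtop [ 398.5 -282.3] [34.9  5.4] 2.17 z 0.0182 px [356 107   7  36 216]
```

View pics/w11.png

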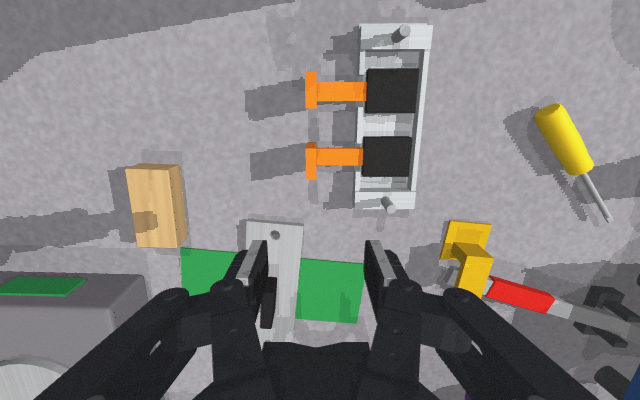

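The wrist view shows the open rack with both pads (390,89) and (387,156) and their tabs (311,91) and (311,160). Taking the lower one first, the pad at x = 434.

>>> {"op": "drive_tool", "data": {"motion": [[[-0.18, 0.5, 0.91], [0, 0, 0], 0], [[0, 1, 0], [0, 0, 0], 0], [[0, 1, 0], [0, 0, 0], 0], [[0, 1, 0], [0, 0, 0], 0], [[0, 1, 0], [0, 0, 0], 0], [[0, 0.8, 0], [0, 0, 0], 0], [[0, 0.6, 0], [0, 0, 0], 0], [[0, 0.6, 0], [0, 0, 0], 0], [[0, 0, 0], [0, 0, 0], 0]]}}

```text
time: 38.25
tool_pos: [0.4349, -0.3304, 0.02]
tool_rot: [-0.493, 0.491, 0.509, -0.507]
contact_force: [-1.2, 0.7, 0.2]
gripper_width: 0.502
```

```bash
python3 plan.py 434 -330 18 92
```

```text
at [ 434.9 -330.4   20. ] q6 -2.39 turn u [ 0.002 -0.034  0.04 ] shift u [0.02 0.08 0.03] f [-1.2  0.7  0.2] w 0.502
```

>>> {"op": "drive_tool", "data": {"motion": [[[0, 0, 0], [0, 0, 0], 0.5], [[0, 0, 0], [0, 0, 0], 1], [[0, 0, 0], [0, 0, 0], 1], [[0, 0, 0], [0, 0, 0], 1], [[0, -0.2, 0], [0, 0, 0], 1], [[0, -0.5, 0], [0, 0, 0], 1], [[0, -0.5, 0], [0, 0, 0], 1], [[0, -0.8, 0], [0, 0, 0], 1], [[0, -1, 0], [0, 0, 0], 1], [[0, -1, 0], [0, 0, 0], 1], [[0, -1, 0], [0, 0, 0], 1], [[0, 0, 0], [0, 0, 0], 1]]}}

```text
time: 39.45
tool_pos: [0.4375, -0.3339, 0.1524]
tool_rot: [-0.488, 0.496, 0.509, -0.507]
contact_force: [0.7, -0.9, -1.1]
gripper_width: 0.106
```

```bash
python3 plan.py 708.6 -75 145 89;python3 - <<'E'
from h import *
f=grab("wrist","pics/w12.png");W=cloud(f)
s=manip.state();p=np.array(s["tool_pos"]);M=Rm(s["tool_rot"]);T=(W-p)@M*1000  # tool coords
m=(abs(T[...,0])<130)&(T[...,0]>20)&(abs(T[...,2])<40)&(T[...,1]<40)&(T[...,1]>-25)&(cv2.cvtColor(f["img"],cv2.COLOR_BGR2GRAY)<70)
q=T[m];print(len(q),np.median(q,axis=0),np.percentile(q,[2,98],axis=0))
cv2.imwrite("pics/w12c.png",f["img"])
E
```

```text
at [ 437.5 -333.9  152.4] q6 -2.39 turn u [ 0.106  0.56  -0.068] shift u [ 10.54   0.3  -10.66] f [ 0.7 -0.9 -1.1] w 0.106
6539 [77.21155417  4.83840703  4.92519288] [[ 53.56605059   3.59837405 -17.64846505]
 [101.79690758  12.81639246  22.62633247]]
```

View pics/w12.png

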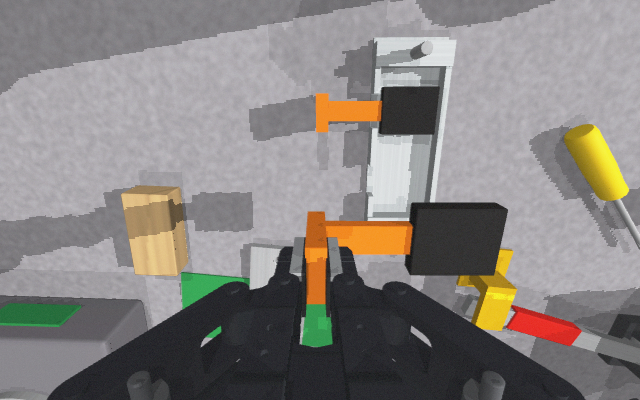

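The pad is held by its tab with its centre about 78 mm ahead of the TCP. The second pad remains in the rack at (409,110). Carrying the first one to the far foot.

>>> {"op": "drive_tool", "data": {"motion": [[[0.5, 0, -0.5], [0.1, 0.3, -0.07], 1], [[1, 0, -1], [0, 0.26, 0], 1], [[1, 0, -1], [0, 0, 0], 1], [[1, 0, -1], [0, 0, 0], 1], [[1, 0, -1], [0, 0, 0], 1], [[1, 0, -1], [0, 0, 0], 1], [[1, 0, -1], [0, 0, 0], 1], [[1, 0, -1], [0, 0, 0], 1], [[1, 0, -1], [0, 0, 0], 1], [[1, 0, -1], [0, 0, 0], 1], [[0.8, 0, -1], [0, 0, 0], 1], [[0.4, 0, -0.3], [0, 0, 0], 1]]}}

```text
time: 40.7
tool_pos: [0.7093, -0.0658, 0.1444]
tool_rot: [0.508, -0.5, -0.496, 0.496]
contact_force: [0.5, -0.1, -0.9]
gripper_width: 0.103
```

>>> {"op": "drive_tool", "data": {"motion": [[[0, 0.5, 0], [0, 0, 0], 1], [[0, 1, 0], [0, 0, 0], 1], [[0, 1, 0], [0, 0, 0], 1], [[0, 0.5, 0], [0, 0, 0], 1], [[0, 0, 0], [0, 0, 0], 1]]}}

```text
time: 41.2
tool_pos: [0.705, -0.0678, 0.0676]
tool_rot: [0.51, -0.499, -0.494, 0.497]
contact_force: [0.0, 0.4, -1.9]
gripper_width: 0.104
```

```bash
python3 plan.py 711 -70 19 89
```

```text
at [705.  -67.8  67.6] q6 -1.76 turn u [-0.158 -0.014  0.09 ] shift u [-0.08  1.95 -0.24] f [ 0.   0.4 -1.9] w 0.104
```

>>> {"op": "drive_tool", "data": {"motion": [[[-0.1, 0.4, -0.24], [-0.1, 0, 0.08], 1], [[0, 0.5, 0], [0, 0, 0], 1], [[0, 0.5, 0], [0, 0, 0], 1], [[0, 0.45, 0], [0, 0, 0], 1], [[0, 0, 0], [0, 0, 0], 1], [[0, 0, 0], [0, 0, 0], 1]]}}

```text
time: 41.8
tool_pos: [0.714, -0.0698, 0.025]
tool_rot: [-0.504, 0.505, 0.496, -0.495]
contact_force: [-0.2, -0.1, -0.8]
gripper_width: 0.105
```

```bash
python3 plan.py 711 -12 19 89;python3 - <<'E'
from h import *
f=grab("wrist","pics/w13.png");W=cloud(f);g=cv2.cvtColor(f["img"],cv2.COLOR_BGR2GRAY)
m=(g<70)&(W[...,0]>.66)&(W[...,0]<.76)&(W[...,1]>-.03)&(W[...,1]<.05)&(W[...,2]>0.004)&(W[...,2]<.03)
q=W[m];print(len(q),np.percentile(q,[2,50,98],axis=0).round(4))
E
```

```text
at [714.  -69.8  25. ] q6 -1.75 turn u [0.014 0.    0.002] shift u [2.31 0.24 0.16] f [-0.2 -0.1 -0.8] w 0.105
6566 [[ 0.6916 -0.0151  0.0094]
 [ 0.7093  0.0086  0.0176]
 [ 0.732   0.0333  0.0189]]
```

>>> {"op": "drive_tool", "data": {"motion": [[[0, 0.2, 0.06], [0, 0, 0], 1], [[0, 0, 0], [0, 0, 0], 1], [[0.4, 0, 0], [0, 0, 0], 1], [[0.5, 0, 0], [0, 0, 0], 1], [[0.5, 0, 0], [0, 0, 0], 1], [[0.5, 0, 0], [0, 0, 0], 1], [[0.42, 0, 0], [0, 0, 0], 1], [[0, 0, 0], [0, 0, 0], 1], [[0, 0, 0], [0, 0, 0], 1]]}}

```text
time: 42.75
tool_pos: [0.7138, -0.0115, 0.0207]
tool_rot: [-0.503, 0.505, 0.496, -0.495]
contact_force: [-0.4, 1.1, -1.5]
gripper_width: 0.106
```

```bash
python3 plan.py 710.5 -12 16 89
```

```text
at [713.8 -11.5  20.7] q6 -1.67 turn u [ 0.026  0.01  -0.004] shift u [-0.02  0.19  0.13] f [-0.4  1.1 -1.5] w 0.106
```

>>> {"op": "drive_tool", "data": {"motion": [[[0, 0.1, 0.08], [0, 0, 0], 1], [[0, 0.1, 0], [0, 0, 0], 1], [[0, 0, 0], [0, 0, 0], 1], [[0, 0, 0], [0, 0, 0], 0.5], [[0, 0, 0], [0, 0, 0], 0.3], [[0, 0, 0], [0, 0, 0], 0.3], [[0, -0.3, 0], [0, 0, 0], 0.3], [[0, -1, 0], [0, 0, 0], 0.3], [[0, -1, 0], [0, 0, 0], 0.3], [[0, -1, 0], [0, 0, 0], 0.3], [[0, -1, 0], [0, 0, 0], 0.3], [[0, -1, 0], [0, 0, 0], 0.3]]}}

```text
time: 43.95
tool_pos: [0.7115, -0.0119, 0.1495]
tool_rot: [-0.504, 0.505, 0.496, -0.495]
contact_force: [-0.2, -0.1, -0.2]
gripper_width: 0.35
```

>>> {"op": "drive_tool", "data": {"motion": [[[-1, 0, 1], [0, -0.3, 0], 0], [[-1, 0, 1], [0, -0.26, 0], 0], [[-1, 0, 1], [0, 0, 0], 0], [[-1, 0, 1], [0, 0, 0], 0], [[-1, 0, 1], [0, 0, 0], 0], [[-1, 0, 1], [0, 0, 0], 0], [[-1, 0, 1], [0, 0, 0], 0], [[-1, 0, 1], [0, 0, 0], 0], [[-1, 0, 1], [0, 0, 0], 0], [[-1, 0, 1], [0, 0, 0], 0], [[-1, 0, 1], [0, 0, 0], 0], [[-1, 0, 1], [0, 0, 0], 0]]}}

```text
time: 45.15
tool_pos: [0.4182, -0.3202, 0.148]
tool_rot: [-0.491, 0.493, 0.508, -0.507]
contact_force: [-0.0, -1.2, 0.3]
gripper_width: 0.5
```

```bash
python3 plan.py 368 -331.5 20 92;python3 - <<'E'
from h import *
f=grab("top","pics/t7.png");W=cloud(f);H,S,V=cv2.split(cv2.cvtColor(f["img"],cv2.COLOR_BGR2HSV))
rects(W,.03,.06,(.65,.78,-.06,.05),"tab far",10,(H<18)&(S>120))
E
```

```text
at [ 418.2 -320.2  148. ] q6 -2.4 turn u [ 0.03  -0.04  -0.008] shift u [-0.38  5.12  2.02] f [-0.  -1.2  0.3] w 0.5
tab far [710.5 -10.4] [ 9.8 30.8] 87.26 z 0.0444 px [319 148   5  13  48]
```

>>> {"op": "drive_tool", "data": {"motion": [[[-0.38, 0, 1], [0, 0, 0], 0], [[0, 0.3, 1], [0, 0, 0], 0], [[0, 1, 0], [0, 0, 0], 0], [[0, 1, 0], [0, 0, 0], 0], [[0, 1, 0], [0, 0, 0], 0], [[0, 0.8, 0], [0, 0, 0], 0], [[0, 0.6, 0], [0, 0, 0], 0], [[0, 0.4, 0], [0, 0, 0], 0], [[0, 0, 0], [0, 0, 0], 0]]}}

```text
time: 46.1
tool_pos: [0.3692, -0.3294, 0.0187]
tool_rot: [-0.493, 0.492, 0.508, -0.507]
contact_force: [0.4, 0.8, 0.1]
gripper_width: 0.505
```

```bash
python3 plan.py 368 -331.5 20 92
```

```text
at [ 369.2 -329.4   18.7] q6 -2.48 turn u [ 0.006 -0.042  0.024] shift u [-0.08 -0.05  0.05] f [0.4 0.8 0.1] w 0.505
```

>>> {"op": "drive_tool", "data": {"motion": [[[-0.05, 0, 0.04], [0, 0, 0], 0.5], [[0, 0, 0], [0, 0, 0], 1], [[0, 0, 0], [0, 0, 0], 1], [[0, 0, 0], [0, 0, 0], 1], [[0, -0.2, 0], [0, 0, 0], 1], [[0, -0.5, 0], [0, 0, 0], 1], [[0, -0.5, 0], [0, 0, 0], 1], [[0, -0.8, 0], [0, 0, 0], 1], [[0, -1, 0], [0, 0, 0], 1], [[0, -1, 0], [0, 0, 0], 1], [[0, -1, 0], [0, 0, 0], 1], [[0, 0, 0], [0, 0, 0], 1]]}}

```text
time: 47.3
tool_pos: [0.3706, -0.3339, 0.1503]
tool_rot: [-0.488, 0.496, 0.508, -0.508]
contact_force: [0.8, -0.9, -0.9]
gripper_width: 0.104
```

```bash
python3 plan.py 561 -67 150 89;python3 - <<'E'
from h import *
f=grab("wrist","pics/w14.png");W=cloud(f)
s=manip.state();p=np.array(s["tool_pos"]);M=Rm(s["tool_rot"]);T=(W-p)@M*1000
m=(abs(T[...,0])<130)&(T[...,0]>20)&(abs(T[...,2])<40)&(T[...,1]<40)&(T[...,1]>-25)&(cv2.cvtColor(f["img"],cv2.COLOR_BGR2GRAY)<70)
q=T[m];print(len(q),np.median(q,axis=0),np.percentile(q,[2,98],axis=0))
E
```

```text
at [ 370.6 -333.9  150.3] q6 -2.49 turn u [ 0.094  0.56  -0.086] shift u [ 1.081e+01  1.000e-02 -7.430e+00] f [ 0.8 -0.9 -0.9] w 0.104
6700 [77.03535699  2.75222464  4.70954085] [[ 53.5334504    1.52166721 -18.08948405]
 [101.80283502  11.55010962  22.05547336]]
```

>>> {"op": "drive_tool", "data": {"motion": [[[0.5, 0, -0.5], [0.1, 0.3, -0.08], 1], [[1, 0, -0.65], [0, 0.26, 0], 1], [[1, 0, -0.65], [0, 0, 0], 1], [[1, 0, -0.65], [0, 0, 0], 1], [[1, 0, -0.65], [0, 0, 0], 1], [[1, 0, -0.65], [0, 0, 0], 1], [[1, 0, -0.65], [0, 0, 0], 1], [[1, 0, -0.65], [0, 0, 0], 1], [[1, 0, -0.65], [0, 0, 0], 1], [[1, 0, -0.65], [0, 0, 0], 1], [[1, 0, -0.65], [0, 0, 0], 1], [[0.4, 0, 0], [0, 0, 0], 1]]}}

```text
time: 48.55
tool_pos: [0.5473, -0.0592, 0.1437]
tool_rot: [0.508, -0.5, -0.496, 0.497]
contact_force: [-0.7, 0.4, -0.6]
gripper_width: 0.104
```

>>> {"op": "drive_tool", "data": {"motion": [[[0, 0.5, 0], [0, 0, 0], 1], [[0, 1, 0], [0, 0, 0], 1], [[0, 1, 0], [0, 0, 0], 1], [[0, 0.6, 0], [0, 0, 0], 1], [[0, 0, 0], [0, 0, 0], 1], [[0, 0, 0], [0, 0, 0], 1]]}}

```text
time: 49.15
tool_pos: [0.5464, -0.0613, 0.0679]
tool_rot: [0.508, -0.501, -0.495, 0.496]
contact_force: [0.2, -0.2, -1.4]
gripper_width: 0.109
```

```bash
python3 plan.py 552 -65 21 89
```

```text
at [546.4 -61.3  67.9] q6 -1.8 turn u [-0.084 -0.01   0.076] shift u [-0.14  1.87 -0.23] f [ 0.2 -0.2 -1.4] w 0.109
```

>>> {"op": "drive_tool", "data": {"motion": [[[-0.14, 0.4, -0.23], [-0.08, 0, 0.07], 1], [[0, 0.5, 0], [0, 0, 0], 1], [[0, 0.5, 0], [0, 0, 0], 1], [[0, 0.45, 0], [0, 0, 0], 1], [[0, 0, 0], [0, 0, 0], 1], [[0, 0, 0], [0, 0, 0], 1]]}}

```text
time: 49.75
tool_pos: [0.5519, -0.0641, 0.0211]
tool_rot: [0.505, -0.504, -0.496, 0.496]
contact_force: [0.0, 0.3, -0.8]
gripper_width: 0.106
```

```bash
python3 plan.py 562.5 -9.2 21 89;python3 - <<'E'
from h import *
f=grab("wrist","pics/w15.png");W=cloud(f);g=cv2.cvtColor(f["img"],cv2.COLOR_BGR2GRAY)
m=(g<70)&(W[...,0]>.51)&(W[...,0]<.60)&(W[...,1]>-.03)&(W[...,1]<.055)&(W[...,2]>0.004)&(W[...,2]<.03)
q=W[m];print(len(q),np.percentile(q,[2,50,98],axis=0).round(4))
E
```

```text
at [551.9 -64.1  21.1] q6 -1.8 turn u [-0.012  0.     0.01 ] shift u [ 2.2   0.   -0.38] f [ 0.   0.3 -0.8] w 0.106
7807 [[ 0.5303 -0.0094  0.0061]
 [ 0.5515  0.0179  0.0159]
 [ 0.5976  0.0509  0.0173]]
```

>>> {"op": "drive_tool", "data": {"motion": [[[0.3, 0, -0.2], [0, 0, 0], 1], [[0.4, 0, -0.18], [0, 0, 0], 1], [[0.5, 0, 0], [0, 0, 0], 1], [[0.5, 0, 0], [0, 0, 0], 1], [[0.5, 0, 0], [0, 0, 0], 1], [[0, 0, 0], [0, 0, 0], 1], [[0, 0, 0], [0, 0, 0], 1]]}}

```text
time: 50.5
tool_pos: [0.5627, -0.0089, 0.0218]
tool_rot: [0.504, -0.504, -0.496, 0.496]
contact_force: [-0.1, 0.1, -0.7]
gripper_width: 0.103
```

```bash
python3 plan.py 562.5 -9.2 16 89
```

```text
at [562.7  -8.9  21.8] q6 -1.7 turn u [0.002 0.014 0.002] shift u [-0.01  0.23  0.01] f [-0.1  0.1 -0.7] w 0.103
```

>>> {"op": "drive_tool", "data": {"motion": [[[0, 0.15, 0], [0, 0, 0], 1], [[0, 0.12, 0], [0, 0, 0], 1], [[0, 0, 0], [0, 0, 0], 1], [[0, 0, 0], [0, 0, 0], 0.5], [[0, 0, 0], [0, 0, 0], 0.3], [[0, 0, 0], [0, 0, 0], 0.3], [[0, -0.3, 0], [0, 0, 0], 0.3], [[0, -1, 0], [0, 0, 0], 0.3], [[0, -1, 0], [0, 0, 0], 0.3], [[0, -1, 0], [0, 0, 0], 0.3], [[0, -1, 0], [0, 0, 0], 0.3], [[0, -1, 0], [0, 0, 0], 0.3]]}}

```text
time: 51.7
tool_pos: [0.5627, -0.0095, 0.149]
tool_rot: [-0.504, 0.504, 0.496, -0.495]
contact_force: [-0.3, 0.8, 0.2]
gripper_width: 0.35
```

>>> {"op": "drive_tool", "data": {"motion": [[[0, -1, -0.6], [0, 0, 0], -1], [[0, -1, -0.6], [0, 0, 0], -1], [[0.6, -1, -0.6], [0, 0, 0], -1], [[0.8, 0, -0.6], [0, 0, 0], -1], [[0.8, 0, -0.6], [0, 0, 0], -1], [[0.8, 0, -0.6], [0, 0, 0], -1], [[0, 0, 0], [0, 0, 0], -1]]}}

```text
time: 52.4
tool_pos: [0.655, 0.0658, 0.2227]
tool_rot: [0.504, -0.504, -0.497, 0.496]
contact_force: [-0.0, 0.0, -0.9]
gripper_width: 0.998
```

```bash
python3 plan.py 562.5 -9.2 16 89; python3 - <<'E'
from h import *
f=grab("wrist","pics/w16.png");C,bx,by,n=basefit(f);print("corr",[(C*1000-9.3*by*1+s*75*bx-70*by-64*n).round(1) for s in(-1,1)])
W=cloud(f);H,S,V=cv2.split(cv2.cvtColor(f["img"],cv2.COLOR_BGR2HSV))
rects(W,.03,.06,(.5,.78,-.06,.05),"tab w",20,(H<18)&(S>120))
f=grab("top","pics/t8.png");W=cloud(f);H,S,V=cv2.split(cv2.cvtColor(f["img"],cv2.COLOR_BGR2HSV))
rects(W,.03,.06,(.5,.78,-.06,.05),"tab t",10,(H<18)&(S>120))
E
```

```text
at [655.   65.8 222.7] q6 -1.57 turn u [0.008 0.026 0.014] shift u [-3.07  8.27  3.65] f [-0.   0.  -0.9] w 0.998
base top c [638.1 156.8  75. ] wh [190.4 198.5] yaw -1.0 tilt 9.01 bx [ 1.    -0.017 -0.001] by [ 0.017  0.988 -0.157]
 foot near [561.7  79.   22.8]
 foot far [711.6  76.4  22.7]
corr [array([561.5,  69.8,  24.3]), array([711.5,  67.2,  24.1])]
tab w [561.8  -5.6] [ 1.  29.2] 89.32 z 0.0387 px [244  73   6  31 109]
tab w [597.4 -51.8] [22.6 24.1] 74.45 z 0.0334 px [199 110  22  27 412]
tab w [710.9 -12.4] [10.4 30.8] 89.87 z 0.0388 px [245 207  13  28 115]
tab t [709.9 -10.4] [ 9.5 32.7] 87.49 z 0.0446 px [319 148   5  13  50]
tab t [596.1 -51.6] [22.8 22.2] 73.33 z 0.0337 px [328 191   9  11  65]
tab t [561.2  -8.2] [ 9.6 28.9] 85.46 z 0.0447 px [314 202   5  12  47]
```

View pics/w16.png

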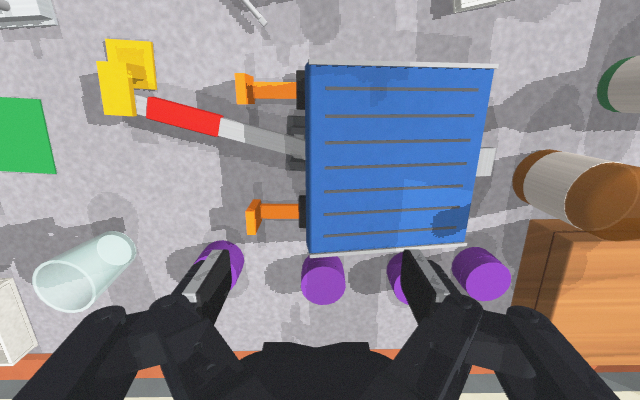

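Both pads sit under the raised front feet: tabs at (246,88) and (255,216), centres within about 3 mm of the feet, and the base is still held. Returning to the bar.

>>> {"op": "drive_tool", "data": {"motion": [[[-0.94, 0, 0.42], [0, 0, 0], -1], [[-0.94, 0, 0.42], [0, 0, 0], -1], [[-0.94, 0, 0.42], [0, 0, 0], -1], [[-0.94, 0, 0.42], [0, 0, 0], -1], [[-0.94, 0, 0.42], [0, 0, 0], -1], [[-0.94, 0, 0.42], [0, 0, 0], -1], [[0, 0, 0], [0, 1, 0], -1], [[0, 0, 0], [0, 1, 0], -1], [[0, 0, 0], [0, 1, 0], -1], [[0, 0, 0], [0, 1, 0], -1], [[0, 0, 0], [0, 1, 0], -1], [[0, 0, 0], [0, 1, 0], -1]]}}

```text
time: 53.7
tool_pos: [0.5878, -0.0768, 0.2227]
tool_rot: [0.616, -0.616, -0.347, 0.347]
contact_force: [0.4, 0.9, -0.0]
gripper_width: 0.996
```

>>> {"op": "drive_tool", "data": {"motion": [[[0, 0, 0], [0, 1, 0], -1], [[0, 0, 0], [0, 1, 0], -1], [[0, 0, 0], [0, 1, 0], -1], [[0, 0, 0], [0, 1, 0], -1], [[0, 0, 0], [0, 1, 0], -1], [[0, 0, 0], [0, 1, 0], -1], [[0, 0, 0], [0, 1, 0], -1], [[0, 0, 0], [0, 1, 0], -1], [[0, 0, 0], [0, 1, 0], -1], [[0, 0, 0], [0, 1, 0], -1], [[0, 0, 0], [0, 1, 0], -1], [[0, 0, 0], [0, 1, 0], -1]]}}

```text
time: 54.9
tool_pos: [0.5878, -0.0769, 0.2227]
tool_rot: [0.707, -0.707, 0.008, -0.008]
contact_force: [0.2, 0.4, 0.1]
gripper_width: 1.001
```

>>> {"op": "drive_tool", "data": {"motion": [[[0, 0, 0], [0, 1, 0], -1], [[0, 0, 0], [0, 1, 0], -1], [[0, 0, 0], [0, 0.85, 0], -1], [[0, 0, 0], [0, 0, 0], -0.3], [[0, 0, 0], [0, 0, 0], -0.3]]}}

```text
time: 55.4
tool_pos: [0.5881, -0.0766, 0.2227]
tool_rot: [0.701, -0.701, 0.094, -0.094]
contact_force: [0.0, -0.2, -0.2]
gripper_width: 0.691
```

```bash
python3 planb.py -1 15.5 5
```

```text
at [588.1 -76.6 222.7] tgt [590.6 -73.8  13.1] turn u [0.2  0.06 0.  ] shift u after turn [ 0.07  8.38 -0.01] before turn [0.07 8.38 0.13] f [ 0.  -0.2 -0.2] w 0.691
```

>>> {"op": "drive_tool", "data": {"motion": [[[0.07, 0.6, 0], [0.2, 0.06, 0], -0.3], [[0, 1, 0], [0, 0, 0], -0.3], [[0, 1, 0], [0, 0, 0], -0.3], [[0, 1, 0], [0, 0, 0], -0.3], [[0, 1, 0], [0, 0, 0], -0.3], [[0, 1, 0], [0, 0, 0], -0.3], [[0, 1, 0], [0, 0, 0], -0.3], [[0, 0.8, 0], [0, 0, 0], -0.3], [[0, 0.5, 0], [0, 0, 0], -0.3], [[0, 0.4, 0], [0, 0, 0], -0.3], [[0, 0, 0], [0, 0, 0], -0.3]]}}

```text
time: 56.5
tool_pos: [0.5901, -0.073, 0.0134]
tool_rot: [0.707, -0.694, 0.096, -0.096]
contact_force: [-0.3, 0.4, 0.2]
gripper_width: 0.651
```

```bash
python3 planb.py -1 15.5 5
```

```text
at [590.1 -73.   13.4] tgt [590.6 -73.8  13.1] turn u [-0.01 -0.01 -0.03] shift u after turn [ 0.03  0.01 -0.03] before turn [ 0.03  0.01 -0.03] f [-0.3  0.4  0.2] w 0.651
```

Close, then press about 2.5° down.

>>> {"op": "drive_tool", "data": {"motion": [[[0.03, 0, -0.03], [0, 0, 0], 0.2], [[0, 0, 0], [0, 0, 0], 0.6], [[0, 0, 0], [0, 0, 0], 1], [[0, 0, 0], [0, 0, 0], 1], [[0, 0, 0], [0, 0, 0], 1], [[0, 0.1, 0.01], [0.2, 0, 0], 1], [[0, 0.1, 0.01], [0.2, 0, 0], 1], [[0, 0.04, 0], [0.1, 0, 0], 1], [[0, 0, 0], [0, 0, 0], 1], [[0, 0, 0], [0, 0, 0], 1]]}}

```text
time: 57.5
tool_pos: [0.5938, -0.0743, 0.0118]
tool_rot: [0.721, -0.679, 0.091, -0.1]
contact_force: [-1.2, -1.1, 9.5]
gripper_width: 0.27
```

```bash
python3 planb.py -3.5 15.5 5
```

```text
at [593.8 -74.3  11.8] tgt [590.8 -73.2   7.7] turn u [0.   0.01 0.05] shift u after turn [-0.13  0.16 -0.  ] before turn [-0.13  0.16 -0.  ] f [-1.2 -1.1  9.5] w 0.27
```

>>> {"op": "drive_tool", "data": {"motion": [[[0, 0.12, 0], [0, 0, 0], 1], [[0, 0, 0], [0, 0, 0], 1], [[0.17, 0, 0], [0, -0.385, 0], 1], [[0.17, 0, 0], [0, -0.385, 0], 1], [[0.17, 0, 0], [0, -0.385, 0], 1], [[0.17, 0, 0], [0, -0.385, 0], 1], [[0.17, 0, 0], [0, -0.385, 0], 1], [[0.17, 0, 0], [0, -0.385, 0], 1], [[0, 0, 0], [0, 0, 0], 1]]}}

```text
time: 58.4
tool_pos: [0.6195, -0.0793, 0.0092]
tool_rot: [0.727, -0.686, 0.018, -0.031]
contact_force: [-2.6, -2.9, 9.3]
gripper_width: 0.263
```

```bash
python3 planb.py -3.5 4.5 5; python3 - <<'E'
from h import *
f=grab("scene","pics/s4.png");cv2.imwrite("pics/s4c.png",cv2.resize(f["img"][130:290,250:470],None,fx=3.4,fy=3.4,interpolation=cv2.INTER_CUBIC))
E
```

```text
at [619.5 -79.3   9.2] tgt [614.3 -77.4   7.7] turn u [0.03 0.11 0.19] shift u after turn [-0.21  0.06  0.06] before turn [-0.21  0.06  0.06] f [-2.6 -2.9  9.3] w 0.263
```

View pics/s4c.png

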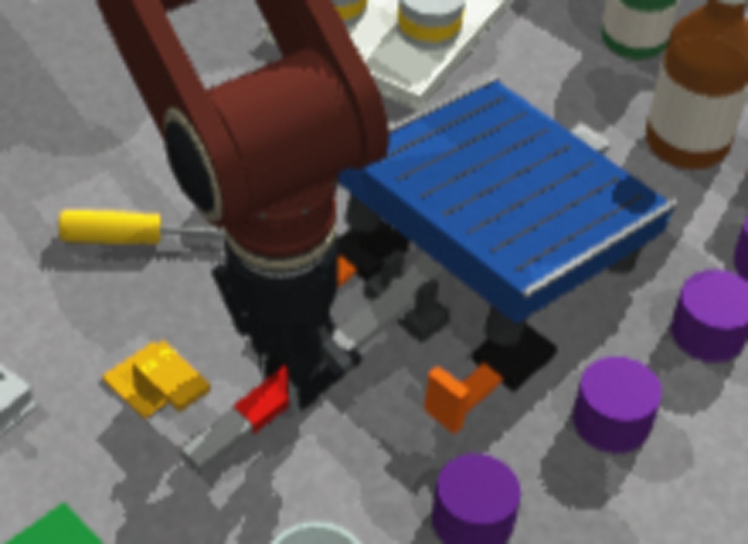

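The bar end is clear of the keeper. Before lowering, I'll check the feet against the pads in this scene view.

```bash
python3 - <<'E'
from h import *
for nm in("s3","s4"):
    f=dict(np.load(f"pics/{nm}.npz"));C,bx,by,n=basefit(f)
    print(" corr",[(C*1000-9.3*by+s*75*bx-70*by-64*n).round(1) for s in(-1,1)])
E
```

```text
base top c [640.7 153.1  74.4] wh [192.8 198.1] yaw -1.37 tilt 7.81 bx [ 1.    -0.024 -0.009] by [ 0.022  0.991 -0.136]
 foot near [563.4  76.9  21.2]
 foot far [713.4  73.3  19.8]
 corr [array([563.2,  67.7,  22.4]), array([713.2,  64.1,  21. ])]
base top c [635.3 149.5  76. ] wh [192.6 192.8] yaw -3.82 tilt 8.95 bx [ 0.998 -0.066 -0.011] by [ 0.063  0.986 -0.155]
 foot near [554.7  75.5  24.5]
 foot far [704.3  65.6  22.8]
 corr [array([554.1,  66.3,  25.9]), array([703.7,  56.5,  24.2])]
```

Feet are now about 8 mm (near) and 11 mm (far) from the pad centres, within the 22 mm limit. Lowering slowly.

>>> {"op": "drive_tool", "data": {"motion": [[[0, -0.09, -0.01], [-0.2, 0, 0], 1], [[0, -0.13, -0.01], [-0.3, 0, 0], 1], [[0, -0.13, -0.01], [-0.3, 0, 0], 1], [[0, -0.13, -0.01], [-0.3, 0, 0], 1], [[0, -0.13, -0.01], [-0.3, 0, 0], 1], [[0, 0, 0], [0, 0, 0], 1], [[0, 0, 0], [0, 0, 0], 1]]}}

```text
time: 59.15
tool_pos: [0.6189, -0.0797, 0.0243]
tool_rot: [-0.684, 0.729, -0.02, 0.03]
contact_force: [-0.7, -0.5, 8.2]
gripper_width: 0.263
```

```bash
python3 planb.py 3.5 4.5 5; python3 - <<'E'
from h import *
f=grab("scene","pics/s5.png");C,bx,by,n=basefit(f)
E
```

```text
at [618.9 -79.7  24.3] tgt [614.2 -78.4  22.9] turn u [0.01 0.08 0.2 ] shift u after turn [-0.19  0.05  0.04] before turn [-0.19  0.05  0.04] f [-0.7 -0.5  8.2] w 0.263
base top c [634.7 155.   72.5] wh [194.5 197.8] yaw -3.05 tilt 6.47 bx [ 0.999 -0.053 -0.012] by [ 0.051  0.992 -0.112]
 foot near [555.1  82.4  17.6]
 foot far [704.9  74.5  15.8]
```

>>> {"op": "drive_tool", "data": {"motion": [[[0, -0.13, -0.01], [-0.3, 0, 0], 1], [[0, -0.13, -0.01], [-0.3, 0, 0], 1], [[0, -0.13, -0.01], [-0.3, 0, 0], 1], [[0, 0, 0], [0, 0, 0], 1], [[0, 0, 0], [0, 0, 0], 1]]}}

```text
time: 59.7
tool_pos: [0.6188, -0.0788, 0.0341]
tool_rot: [-0.655, 0.754, -0.021, 0.03]
contact_force: [0.2, 1.7, 8.6]
gripper_width: 0.266
```

>>> {"op": "drive_tool", "data": {"motion": [[[0, -0.09, -0.01], [-0.2, 0, 0], 1], [[0, -0.09, -0.01], [-0.2, 0, 0], 1], [[0, 0, 0], [0, 0, 0], 1], [[0, 0, 0], [0, 0, 0], 1]]}}

```text
time: 60.1
tool_pos: [0.6184, -0.0782, 0.0375]
tool_rot: [-0.643, 0.765, -0.022, 0.029]
contact_force: [1.3, 3.1, 6.8]
gripper_width: 0.263
```

```bash
python3 planb.py 10 4.5 5; python3 - <<'E'
from h import *
f=grab("scene","pics/s6.png");C,bx,by,n=basefit(f)
E
```

```text
at [618.4 -78.2  37.5] tgt [614.2 -77.7  37.1] turn u [-0.02  0.06  0.21] shift u after turn [-0.17  0.01  0.01] before turn [-0.17  0.01  0.01] f [1.3 3.1 6.8] w 0.263
base top c [635.  158.5  69.5] wh [193.3 199.9] yaw -3.52 tilt 4.18 bx [ 0.998 -0.061 -0.009] by [ 0.06   0.996 -0.072]
 foot near [555.   88.8  11.4]
 foot far [704.7  79.6  10.1]
```

>>> {"op": "drive_tool", "data": {"motion": [[[0, -0.09, -0.01], [-0.2, 0, 0], 1], [[0, -0.09, -0.01], [-0.2, 0, 0], 1], [[0, 0, 0], [0, 0, 0], 1], [[0, 0, 0], [0, 0, 0], 1]]}}

```text
time: 60.55
tool_pos: [0.6166, -0.0781, 0.0399]
tool_rot: [-0.629, 0.777, -0.023, 0.027]
contact_force: [3.5, 4.2, -0.1]
gripper_width: 0.264
```

```bash
python3 planb.py 10 4.5 5; python3 - <<'E'
from h import *
f=grab("scene","pics/s7.png");C,bx,by,n=basefit(f)
E
```

```text
at [616.6 -78.1  39.9] tgt [614.2 -77.7  37.1] turn u [0.39 0.06 0.16] shift u after turn [-0.1   0.11  0.03] before turn [-0.1   0.11  0.03] f [ 3.5  4.2 -0.1] w 0.264
base top c [635.4 158.7  69.4] wh [193.1 199.3] yaw -2.67 tilt 4.14 bx [ 0.999 -0.047 -0.011] by [ 0.046  0.996 -0.071]
 foot near [556.4  87.9  11.4]
 foot far [706.2  81.    9.7]
```

The force is down to zero and the base has stopped moving, so it rests on the pads. Releasing the bar.

>>> {"op": "drive_tool", "data": {"motion": [[[0, 0, 0], [0, 0, 0], 0.4], [[0, 0, 0], [0, 0, 0], 0.1], [[0, 0, 0], [0, 0, 0], -0.1], [[0, 0, 0], [0, 0, 0], -0.4], [[0, -0.4, 0], [0, 0, 0], -0.4], [[0, -0.8, 0], [0, 0, 0], -0.4], [[0, -1, 0], [0, 0, 0], -0.4], [[0, -1, 0], [0, 0, 0], -0.4], [[0, -1, 0], [0, 0, 0], -0.4], [[0, -1, 0], [0, 0, 0], -0.4], [[0, -1, -0.6], [0, 0, 0], -0.4], [[0, -1, -0.6], [0, 0, 0], -0.4]]}}

```text
time: 61.8
tool_pos: [0.6147, -0.0702, 0.2244]
tool_rot: [-0.628, 0.777, -0.023, 0.027]
contact_force: [0.9, -0.0, 0.5]
gripper_width: 0.694
```

>>> {"op": "drive_tool", "data": {"motion": [[[0, 0, -1], [0, 0, 0], -0.4], [[0, 0, -1], [0, 0, 0], -0.4], [[0, 0, -1], [0, 0, 0], -0.4], [[0, 0, -1], [0, 0, 0], -0.4], [[0, 0, -1], [0, 0, 0], -0.4], [[0, 0, -1], [0, 0, 0], -0.4], [[0, 0, -1], [0, 0, 0], -0.4], [[0, 0, -1], [0, 0, 0], -0.4], [[0, 0, 0], [0, 0, 0], -0.4]]}}

```text
time: 62.7
tool_pos: [0.6003, -0.2682, 0.2662]
tool_rot: [-0.628, 0.778, -0.024, 0.029]
contact_force: [0.1, 0.2, -0.6]
gripper_width: 0.701
```

```bash
python3 planb.py 10 4.5 5; python3 - <<'E'
from h import *
for nm in("top","scene"):
    f=grab(nm,f"pics/{nm}9.png");C,bx,by,n=basefit(f);print(" corr",[(C*1000-9.3*by+s*75*bx-70*by-64*n).round(1) for s in(-1,1)])
    W=cloud(f);H,S,V=cv2.split(cv2.cvtColor(f["img"],cv2.COLOR_BGR2HSV))
    rects(W,.03,.06,(.5,.78,-.06,.05),"tab",10,(H<18)&(S>120))
    rects(W,.006,.016,(.48,.74,-.45,-.3),"plate")
    rects(W,.04,.052,(.3,.5,.2,.4),"tins")
    P=W[(W[...,1]>-.2)&(W[...,1]<.03)&(W[...,2]>.028)&(W[...,2]<.12)&(W[...,0]>.592)&(W[...,0]<.65)]
    for y in(-.13,-.1,-.05,0):
        q=P[abs(P[:,1]-y)<.006]
        if len(q)>5: print(" bar",y,np.median(q,axis=0).round(4))
t=cv2.imread("pics/top9.png")[120:310,150:500];s=cv2.imread("pics/scene9.png")[130:290,250:470]
t=cv2.resize(t,(700,380));s=cv2.resize(s[:,:],(300,218))
s=cv2.resize(cv2.imread("pics/scene9.png")[150:290,260:470],(330,220))
o=np.zeros((600,700,3),np.uint8);o[:380]=t;o[380:,:330]=s;cv2.imwrite("pics/fin.png",o)
E
```

```text
at [ 600.3 -268.2  266.2] tgt [614.2 -77.7  37.1] turn u [0.43 0.03 0.17] shift u after turn [-0.04  7.7   9.11] before turn [-0.13  7.35  9.4 ] f [ 0.1  0.2 -0.6] w 0.701
base top c [633.4 162.1  70.3] wh [191.9 198.3] yaw -3.48 tilt 4.75 bx [ 0.998 -0.061 -0.001] by [ 0.06   0.995 -0.083]
 foot near [553.9  91.7  12.4]
 foot far [703.6  82.6  12.2]
 corr [array([553.3,  82.4,  13.2]), array([703. ,  73.4,  13. ])]
tab [710.4 -10.4] [ 9.5 31.1] 87.84 z 0.0444 px [319 148   5  13  47]
tab [617.3 -50.7] [18.7 22.8] 86.71 z 0.0508 px [330 183   8   9  60]
tab [561.8  -8.2] [ 9.6 30.1] 86.08 z 0.0442 px [314 202   5  12  48]
plate [ 584.7 -400.7] [ 62.7 178.4] 64.27 z 0.01 px [437 178  29  61 680]
tins [427.3 302.3] [56.6 56.5] 1.62 z 0.046 px [181 239  23  23 408]
tins [349.1 262.4] [54.8 57. ] 4.42 z 0.046 px [192 271  24  23 427]
 bar -0.13 [ 0.6122 -0.1277  0.0613]
 bar -0.1 [ 0.6109 -0.0998  0.0585]
 bar -0.05 [ 0.6152 -0.0497  0.0503]
 bar 0 [ 6.217e-01 -3.000e-04  4.030e-02]
base top c [635.1 157.6  69.4] wh [196.  199.6] yaw -3.06 tilt 4.07 bx [ 0.999 -0.053 -0.008] by [ 0.053  0.996 -0.071]
 foot near [555.7  87.4  11.1]
 foot far [705.5  79.4   9.9]
 corr [array([555.2,  78.2,  11.8]), array([705. ,  70.2,  10.5])]
tab [566.3 -10.7] [12.9 30.6] 88.26 z 0.0422 px [333 205  11  12  77]
tab [620.6 -49.8] [19.5 27.1] 87.32 z 0.0485 px [338 225  11  10  65]
tab [714.  -12.5] [14.1 30.8] 86.85 z 0.042 px [376 238  12  12  85]
plate [ 610.2 -375.5] [ 70.7 194.3] 86.16 z 0.0101 px [ 205  283   73   75 2002]
tins [354.  258.6] [56.8 61.5] 57.34 z 0.0454 px [339 116  20  15 212]
tins [431.9 298.5] [55.3 57.1] 30.01 z 0.0451 px [367 122  20  14 213]
 bar -0.13 [ 0.6179 -0.1312  0.0606]
 bar -0.1 [ 0.6214 -0.0989  0.0573]
 bar -0.05 [ 0.6246 -0.0503  0.0482]
 bar 0 [6.26e-01 6.00e-04 3.88e-02]
```

The viewer's picture limit is reached, so the last checks are by numbers:
- **Tins:** one was knocked, but both are still inside the tray, at tray x = -47 and y = -23 mm for the moved one.
- **Feet:** both are at 10.5–13 mm height, 9–15 mm from the pad centres.
- **Bar:** the handle is at 60 mm height, clear of the keeper.
- **Plate:** it lies on the mat.

Handing in.

```bash
python3 - <<'E'
from h import *
s=manip.state();print(s["time"],s["contact_force"].round(1),np.abs(s["joint_vel"]).max().round(4));print(manip.job_done())
E
```

```text
62.8 [ 0.5  0.1 -0.1] 0.0221
the job is handed in; nothing more can be done
None
```

The job is handed in at 62.8 s, with every step carried out and every end condition I could measure met. No verdict was reported.

I put both tins in the tray and laid the cover plate on the mat. I then levered up the base and hooked the bar under the keeper, put one pad under each front foot, unhooked the bar and lowered the base onto the pads.

Last checks:
- **Tins:** both are in the tray. One was knocked about 3 cm along the way but stayed inside the limits.
- **Plate:** it lies flat, within about 5 mm of the mat's middle by the scene camera and the close look after placing. The top camera's final plate reading (585, -401 mm) disagreed, probably because the arm was in its view.
- **Front feet:** they stand at 10.5–13 mm height, about 12–15 mm (near) and 9 mm (far) from the pad centres; the limit is 22 mm.
- **Base:** its centre is about 5 mm from where it stood. It slid with the bar while it was up, so the feet are less central on the pads than when I placed them.
- **Bar:** the handle is up at about 60 mm and clear of the keeper.
- **Not checked:** the final composite picture could not be viewed because the limit of 16 was reached, so these checks rest on depth measurements alone. I did not measure the bystanders at the end; the arm was never taken close to them.

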